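Clip the cover back on the controller box

TASK

Lift the black cover off its peg on the leaning board, lay it over the open controller box in the slanted cradle, and press it down until all four clips have clicked home and it sits flush all round. The box stands on soft rubber mounts: do not push it down to the stop, so work round the corners rather than forcing the whole cover at once. Do not drop the cover on the bench, and leave everything else where it is.

Things in the scene. Friction and masses are not known exactly. Their poses are not given: they have to be found in the camera images.
- cover_grip (a point): Middle of the cover's grip rib, 19 mm above the plate's underside; axes as cover. The rib stands on the middle of the outer face, 64 mm long (y), 14 mm thick (x), 28 mm high above the plate. Pinch it across x, coming along -z, tilted as the cover is. Mass about 0.14 kg.
- cover: Black plastic cover that snaps on, plate 104 (x) x 128 (y) x 5 mm; origin at the centre of its underside, z out of the outer face, x towards its hanging loop (reaches to x = 88 mm, opening x 52 to 81 mm, 18 mm wide). Four legs reach 19 mm below the plate at x +-36, y +-46 mm, 14 mm wide, with a rounded bead outwards in y. At the start it hangs on the board, loop up the slope.
- box_seat (a point): Centre of the open top of the aluminium controller box, in the plane of the rim; x up the slope, y along the rim to the left, z out of the opening (25 degrees off vertical, leaning to the robot side). Box 104 (x) x 132 (y) mm, 45 deep. Opening 90 mm in x (legs have 2 mm play each way), legs pass outside four seat posts. When home the cover's underside lies on this rim, centred, either way round.
- box (a joint): How far the box has sunk on its rubber mounts along its -z, m; 0 at rest. It does not yield up to about 1 N, then about 2.4 N per mm; hard stop at 0.014. box_seat moves with it. Pressing all four clips at once would sink it to the stop.
- peg_board: Leaning plywood peg board, 200 x 250 mm, face 27 degrees from level, facing the robot side, fixed; origin on the bench under its centre, x away from the robot side. The cover hangs at its right (-y), a link plate at its left.
- peg_end (a point): Free end of the steel peg (8 mm thick) that the cover hangs on. The peg stands at right angles to the board and its end stands 13 mm out of the cover's outer face: move the cover at least 35 mm along its own z to clear it.
- cradle: Grey cradle of the box, fixed, base plate 170 x 210 x 12 mm; origin on the bench, 120 mm below box_seat.
- link_plate_centre (a point): Steel link plate, 34 mm wide, 113 mm long, 4 mm thick, hanging flat on the board's other peg; its middle. Stays there.
- clip0 (a joint): One of four sprung steel clip noses inside the box's side walls (at x +-36, y +-53 mm, 10 mm below the rim; this one at +x, +y). m; 0 sprung in, 0.002 or so while a leg bead pushes past. Unpressed, the cover rests on the noses 11 mm above the rim. A corner clicks at 10 to 22 N along the box's -z over its leg and holds with 1 mm play. The plate is stiff: pressing a corner lifts the far one, and may free one that was in.
- clip1 (a joint): One of four sprung steel clip noses inside the box's side walls (at x +-36, y +-53 mm, 10 mm below the rim; this one at +x, -y). m; 0 sprung in, 0.002 or so while a leg bead pushes past. Unpressed, the cover rests on the noses 11 mm above the rim. A corner clicks at 10 to 22 N along the box's -z over its leg and holds with 1 mm play. The plate is stiff: pressing a corner lifts the far one, and may free one that was in.
- clip2 (a joint): One of four sprung steel clip noses inside the box's side walls (at x +-36, y +-53 mm, 10 mm below the rim; this one at -x, +y). m; 0 sprung in, 0.002 or so while a leg bead pushes past. Unpressed, the cover rests on the noses 11 mm above the rim. A corner clicks at 10 to 22 N along the box's -z over its leg and holds with 1 mm play. The plate is stiff: pressing a corner lifts the far one, and may free one that was in.
- clip3 (a joint): One of four sprung steel clip noses inside the box's side walls (at x +-36, y +-53 mm, 10 mm below the rim; this one at -x, -y). m; 0 sprung in, 0.002 or so while a leg bead pushes past. Unpressed, the cover rests on the noses 11 mm above the rim. A corner clicks at 10 to 22 N along the box's -z over its leg and holds with 1 mm play. The plate is stiff: pressing a corner lifts the far one, and may free one that was in.
- cover_upper_left (a point): Corner point of the cover, on its underside, at x = +44, y = +56 mm of the cover (the loop is on the +x side). Its outer face, 5 mm above it, can be pressed with closed fingers, best over the leg at x 38, y 48 mm.
- cover_upper_right (a point): Corner point of the cover, on its underside, at x = +44, y = -56 mm of the cover (the loop is on the +x side). Its outer face, 5 mm above it, can be pressed with closed fingers, best over the leg at x 38, y 48 mm.
- cover_lower_left (a point): Corner point of the cover, on its underside, at x = -44, y = +56 mm of the cover (the loop is on the +x side). Its outer face, 5 mm above it, can be pressed with closed fingers, best over the leg at x 38, y 48 mm.
- cover_lower_right (a point): Corner point of the cover, on its underside, at x = -44, y = -56 mm of the cover (the loop is on the +x side). Its outer face, 5 mm above it, can be pressed with closed fingers, best over the leg at x 38, y 48 mm.
- grease_tub_mid (a point): White plastic grease tub with black lid, 100 mm diameter, 75 mm tall; its middle. Stays where it is.
- spray_bottle_mid (a point): White spray bottle, 84 mm diameter, 228 mm tall; its middle. Stays where it is.
- damper_tube_mid (a point): Upright black tube, 32 mm diameter, 120 mm tall; its middle. Stays where it is.
- rear_shock_mid (a point): Black rear shock absorber lying on the bench, about 190 mm long, 48 mm thick; its middle. Stays where it is.
- seal_pick_mid (a point): Blue-handled pick lying on the bench, 160 mm long; its middle. Stays where it is.
- air_cap_mid (a point): Black air cap, 36 mm diameter, 22 mm tall, standing on the front corner of the cradle's base plate; its middle. Stays where it is.
Things that resemble listed ones, but are neither listed nor needed, are in the scene too. Leave any turquoise look-alike of the cover alone.

How it is judged (in metres and radians):
On the way, in this order (a step that is already met when the one before it is completed fails the run):
1. the cover is off its peg and clear of the board (distance of cover_grip from where it was at the start of the episode above 0.08 m and contact force between cover and peg_board below 0.05 N), for 0.1 s.
2. the cover lies over the box (distance between cover_grip and box_seat below 0.05 m and angle between the z axis of cover_grip and the z axis of box_seat, either way round below 0.25 rad), for 0.1 s.
At the end, for the whole second after the job is handed in: The cover is clipped on the box, outer face up: its rib within 5 mm of the middle of the box along and across the slope, all four corner points within 2.5 mm of the rim's plane, all four clips sprung back in (within 1.2 mm), and at rest (z of cover_upper_left in the frame of box_seat between -0.0025 and 0.0025 m and z of cover_upper_right in the frame of box_seat between -0.0025 and 0.0025 m and z of cover_lower_left in the frame of box_seat between -0.0025 and 0.0025 m and z of cover_lower_right in the frame of box_seat between -0.0025 and 0.0025 m and x of cover_grip in the frame of box_seat between -0.005 and 0.005 m and y of cover_grip in the frame of box_seat between -0.005 and 0.005 m and value of joint each of clip0, clip1, clip2, clip3 below 0.0012 m and z of cover_grip in the frame of box_seat above 0.01 m and linear speed of cover below 0.01 m/s); the robot touches nothing.
It fails at once if the box is pushed down to the stop of its rubber mounts (sunk more than 13 mm) (value of joint box above 0.013 m).
It fails at once if the cover comes down on the bench (its rib lower than 50 mm above it) (height (world z) of cover_grip below 0.05 m).
It fails at once if something else is moved by more than 30 mm (distance of any of grease_tub_mid, spray_bottle_mid, damper_tube_mid, rear_shock_mid, seal_pick_mid, air_cap_mid, link_plate_centre from where it was at the start of the episode above 0.03 m).
It also fails if it takes over 72 s, if anything falls off the work surface, if the arm or the gripper's body presses on something with over 40 N, if the wrist force passes 120 N, or if a joint passes its speed limit or range.

ROBOT

A 6-joint arm with a two-finger parallel gripper is mounted at the origin on the work surface. World frame = base frame: x ahead of the robot, y to its left, z up, the work surface at z = 0. Lengths are in mm, angles in rad, forces in N, time in s.
With the tool pointing down it reaches from about 350 to 775 mm from the base axis. Payload 7.3 kg.
Tool frame: the origin (TCP) lies at the very end of the fingers, on their centre line; the grasp point (between the pads) lies 19 mm behind it; z points along the fingers, y is the direction in which the jaws open and shut (so a half turn about z gives the same grasp; the last joint's range is limited). The gripper opens to 92 mm and grips with 3 to 60 N. Pads are 19 mm wide; open, the fingers measure 130 mm over their backs; the gripper's body (75 mm by 190 mm) begins 47 mm behind the grasp point.
Start: joints at [0.962, 0.342, 1.524, -0, 1.275, -0.146], TCP at [234.378, 469.8, 226.741] pointing down, gripper open.
Joint ranges: [-2.53, 2.53], [-0.77, 2.02], [0.04, 2.7], [-1, 4.14], [0.28, 2.66], [-3.11, 3.11]. Speed limits (rad/s): [2.57, 2.57, 3.14, 3.14, 3.14, 3.14].

INTERFACE

Orientations are given as [roll, pitch, yaw] about the fixed x, y, z axes, in that order (R = Rz(yaw) Ry(pitch) Rx(roll)).
In Python, from plant import bot gives the robot as it stands.
- The arm moves only by the tool arm_command, never from a script. Its argument "targets" is a list of rows, each an object of numbers: "x", "y", "z": the shift along the world's x, y, z in cm; "roll": the turn about the world's z in rad. In form: [{"x": .., "y": .., "z": .., "roll": ..}, ...]. A call has 1 to 8 rows; each row is the pose to reach, as a shift and turn from the pose commanded when the call began; what a row does not reach only later rows make up. A row lasts 1/12 s, in which the tool goes at most 41.7 mm and 7.16 degrees, less where a joint would pass 70% of its speed; a pose out of reach is approached as far as the arm can. A call with a gripper value outside its range is refused whole. "fingers" is the opening, from 0 (shut) to 1 (fully open), set as the call begins (left out, the last holds). The fingers move at their own pace and stop on an object; the grip force is fixed at half the most. Time passes only in rows, so rows that repeat a pose let the fingers close. It gives the time, the measured TCP pose, the force and the opening at its end, in the units of the state.
- bot.get_obs(): the state, without advancing time (a new reading comes with each control period).
- bot.capture(name): name is "side" or "top" or "wrist"; returns a dict with "img" (384x512x3 uint8, blue, green, red), "fx", "fy", "cx", "cy" (pixels), "position" and "rotation" of the camera in the world; the wrist camera has in their place "hand_eye" (4x4, takes a point from camera to tool coordinates, whose origin is the TCP and whose axes are the flange's). Camera axes: x right, y down, z forward; pixel columns grow to the right and rows downward; lengths in mm; the calibration is good to about 2 mm. The wrist camera is an equidistant fisheye: a pixel r from the principal point sees the ray r / f radians off the axis. A picture is of the moment at which its call begins: read the wrist's pose just before it. There is no depth.
- bot.close_job(): hands the job in, once; it reports no verdict.
The state is a dict: "time": time; "joint_positions": joint angles; "dq": joint speeds; "tau": joint torques, N m; "tool_pos": TCP position; "tcp_rot": TCP orientation; "contact_force": force on the tool from outside, world axes, zero at the start; "moment": the same for the moment, N m; "grip_width": finger opening in mm.
Only numpy, scipy, OpenCV 4.12 (cv2) and the standard library are available. Lean on these libraries where they do the work, as an engineer would, in place of code of your own. Each camera call takes 0.05 s, during which the arm holds its last target.

## Working session

There is one attempt and no reset: what is moved stays moved. The work goes in short steps, Python scripts to look and compute and a tool call to move; the robot and the scene stay as the last step left them, time stands still between calls to the robot, and variables do not carry over. Pictures are saved under pics/ and viewed, and the job is handed in when it is done.

Besides the shell and the picture viewer there is one more tool, called after "Request:" by a JSON object that holds its "method" and its "body", one argument or row to a line. arm_command: Moves the arm, as the interface text tells. Its arguments: {"type":"object","properties":{"targets":{"type":"array","items":{"type":"object","properties":{"x":{"type":"number"},"y":{"type":"number"},"z":{"type":"number"},"roll":{"type":"number"}}}},"fingers":{"type":"number"}},"required":["targets"]}

```bash
mkdir -p pics
cat > h.py <<'E'
import numpy as np, cv2, sys, json
from plant import bot
def shot(n,f):
    o=bot.get_obs(); c=bot.capture(n); cv2.imwrite('pics/'+f+'.png',c['img'])
    np.save('pics/'+f+'.npy',dict(c=c,o=o),allow_pickle=True); return c,o
E
python3 - <<'E'
from h import *
for n in ['side','top','wrist']:
    c,o=shot(n,n+'0'); print({k:(v if k!='img' else 0) for k,v in c.items()})
print(o)
E
```

```text
{'img': 0, 'fx': 440.03100962598455, 'fy': 440.03100962598455, 'cx': 254.40273591713242, 'cy': 186.01646950854771, 'position': array([ 372.50256643, 1120.31097009,  862.20486023]), 'rotation': array([-2.13693727,  0.02236345, -3.10145407])}
{'img': 0, 'fx': 470.37262989865155, 'fy': 470.37262989865155, 'cx': 255.8726671212214, 'cy': 189.62008963925294, 'position': array([ 269.95312168,  -20.74196571, 1731.66609798]), 'rotation': array([-3.04871221e+00, -2.38725563e-03, -1.56412088e+00])}
{'img': 0, 'fx': 297.3186396354542, 'fy': 297.3186396354542, 'cx': 254.57573444106504, 'cy': 193.79932383340716, 'hand_eye': array([[ 1.35128954e-03, -9.63560901e-01, -2.67485632e-01,
         7.27702244e+01],
       [ 9.99999078e-01,  1.33747099e-03,  2.33857592e-04,
         4.59824685e-02],
       [ 1.32418240e-04, -2.67485701e-01,  9.63561821e-01,
        -1.58279358e+02],
       [ 0.00000000e+00,  0.00000000e+00,  0.00000000e+00,
         1.00000000e+00]])}
{'time': 0.1, 'joint_positions': array([ 9.62055631e-01,  3.42657769e-01,  1.52491908e+00,  7.84834685e-06,
        1.27543102e+00, -1.46031064e-01]), 'dq': array([ 1.04568398e-03, -2.18985633e-03, -4.02118139e-03,  6.79003326e-04,
        6.72877726e-06, -8.67067039e-04]), 'tau': array([ 1.04137584e-03, -4.32006133e+01, -2.44691652e+01,  7.18506798e-02,
        5.26732486e-02, -7.04263834e-05]), 'tool_pos': array([234.12425024, 469.48979815, 226.11286416]), 'tcp_rot': array([-3.14019359e+00, -2.13357209e-04,  2.67888058e+00]), 'contact_force': array([ 0.35096028,  0.12182808, -0.80308796]), 'moment': array([-0.00944734, -0.02188517,  0.04474616]), 'grip_width': 91.80716247430128}
```

View pics/side0.png

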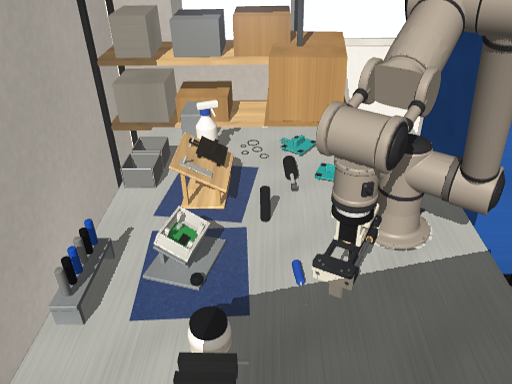

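View pics/top0.png

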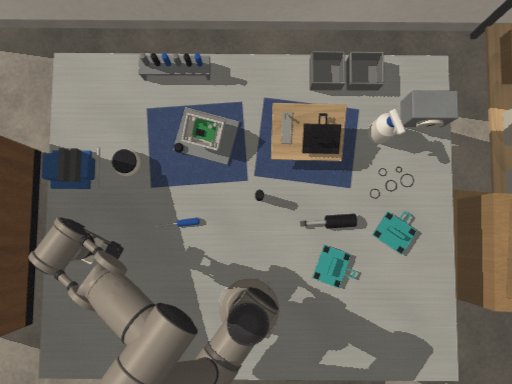

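View pics/wrist0.png

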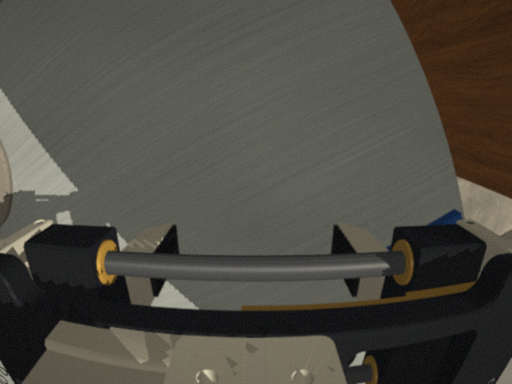

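Run:
```python
import cv2
t=cv2.imread('pics/top0.png');s=cv2.imread('pics/side0.png')
cv2.imwrite('pics/t_board.png',cv2.resize(t[95:170,262:362],None,fx=8,fy=8,interpolation=cv2.INTER_CUBIC))
cv2.imwrite('pics/t_box.png',cv2.resize(t[95:170,160:260],None,fx=8,fy=8,interpolation=cv2.INTER_CUBIC))
cv2.imwrite('pics/s_board.png',cv2.resize(s[120:220,150:250],None,fx=6,fy=6,interpolation=cv2.INTER_CUBIC))
cv2.imwrite('pics/s_box.png',cv2.resize(s[195:295,135:235],None,fx=6,fy=6,interpolation=cv2.INTER_CUBIC))
```

```text
(no output)
```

View pics/t_board.png

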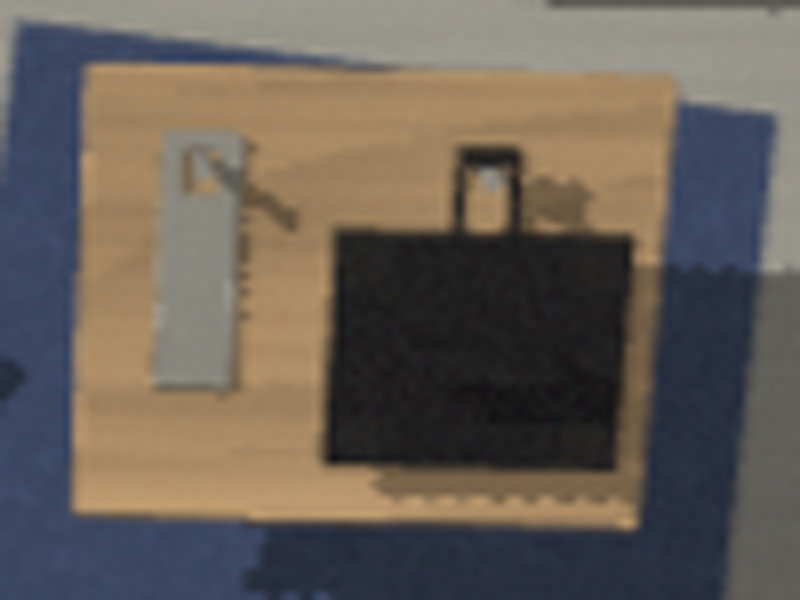

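View pics/t_box.png

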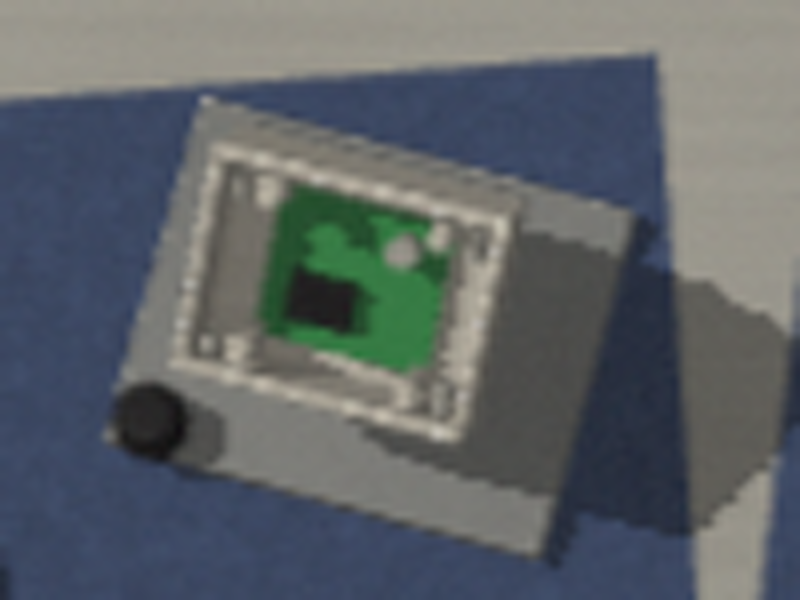

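View pics/s_board.png

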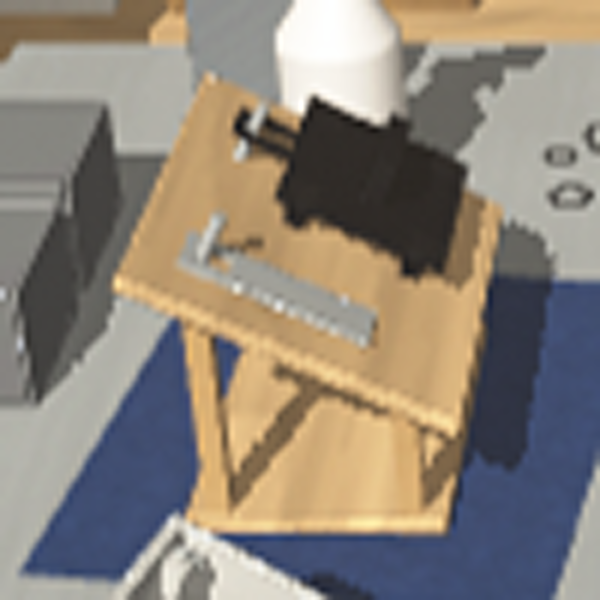

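View pics/s_box.png

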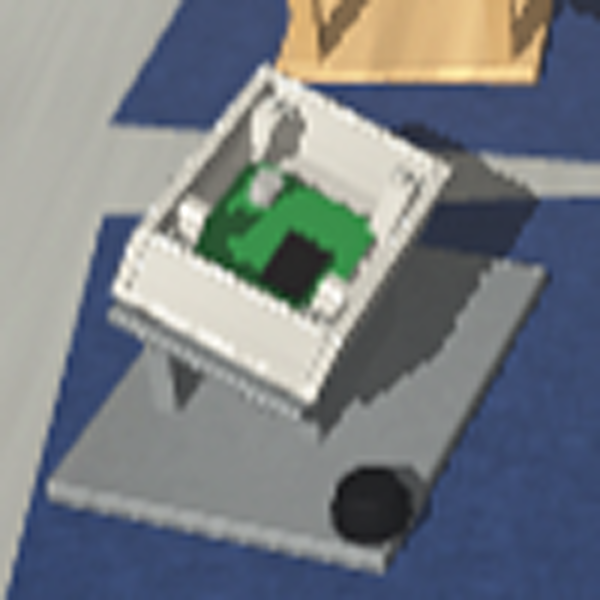

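```bash
cat >> h.py <<'E'
from scipy.spatial.transform import Rotation as Ro
from scipy.optimize import least_squares
def proj(c,P,o=None):
    P=np.atleast_2d(P)
    if 'position' in c:
        R=Ro.from_euler('xyz',c['rotation']).as_matrix(); q=(P-c['position'])@R
        return np.c_[c['fx']*q[:,0]/q[:,2]+c['cx'],c['fy']*q[:,1]/q[:,2]+c['cy']]
    H=c['hand_eye']; Rt=Ro.from_euler('xyz',o['tcp_rot']).as_matrix()
    q=((P-o['tool_pos'])@Rt-H[:3,3])@H[:3,:3]
    r=np.hypot(q[:,0],q[:,1]); th=np.arctan2(r,q[:,2])
    return np.c_[c['fx']*th*q[:,0]/r+c['cx'],c['fy']*th*q[:,1]/r+c['cy']]
def ld(f):
    d=np.load('pics/'+f+'.npy',allow_pickle=True).item(); return d['c'],d['o']
def pose_R(yaw,tilt): # tilt: x axis goes up, z leans to -x
    return Ro.from_euler('ZY',[yaw,-tilt]).as_matrix()
def fit(obs,tilt,x0,freetilt=False):
    # obs: list of (c,o,localpts,pix)
    def f(p):
        R=pose_R(p[3],p[4] if freetilt else tilt)
        return np.concatenate([(proj(c,np.array(L)@R.T+p[:3],o)-np.array(px)).ravel() for c,o,L,px in obs])
    s=least_squares(f,list(x0)+([tilt] if freetilt else []),x_scale=[10,10,10,.1]+([.1] if freetilt else [])); return s.x,f(s.x).reshape(-1,2)
E
python3 - <<'E'
from h import *
np.set_printoptions(precision=2,suppress=True)
t,o=ld('top0'); s,_=ld('side0')
T=lambda a:np.array(a)/8+[262,95]-.5+.06; B=lambda a:np.array(a)/8+[160,95]-.5+.06
S=lambda a:np.array(a)/6+[150,120]-.5+.08; SB=lambda a:np.array(a)/6+[135,195]-.5+.08
L=[[52,64,5],[52,-64,5],[-52,-64,5],[-52,64,5]]
x,r=fit([(t,o,L,T([[335,232],[632,236],[618,467],[325,463]])),(s,o,[L[0],L[1],L[2],L[3]],S([[280,190],[313,95],[465,165],[442,260]]))],np.radians(27),[580,-150,200,0])
print(x,r)
R=pose_R(x[3],np.radians(27)); print('grip',x[:3]+R@[0,0,19])
L=[[52,66,0],[52,-66,0],[-52,-66,0],[-52,66,0]]
x,r=fit([(t,o,L,B([[213,143],[518,212],[462,438],[175,365]])),(s,o,L,SB([[140,240],[268,65],[450,165],[325,325]]))],np.radians(25),[580,150,130,0])
print(x,r)
E
```

```text
[ 595.56 -246.11  142.49   -0.  ] [[-0.14  0.25]
 [ 0.62  0.11]
 [ 0.08  0.71]
 [-0.28  0.86]
 [-1.05  0.24]
 [-1.03 -0.6 ]
 [-0.07 -0.62]
 [ 0.2   0.84]]
grip [ 586.93 -246.09  159.42]
[622.64 163.99 118.69  -0.25] [[ 0.73 -0.27]
 [-0.46  0.8 ]
 [ 0.29  0.93]
 [ 0.03  0.52]
 [-1.69 -2.17]
 [-1.57 -0.62]
 [-0.32  0.06]
 [ 1.93  2.61]]
```

Request:
{"method": "arm_command", "body": {
  "targets": [
    {"x": 2,"y": -3,"z": 2,"roll": 0.1},
    {"x": 3.3,"y": -6.5,"z": 4,"roll": 0.2},
    {"x": 4.6,"y": -10,"z": 6,"roll": 0.3},
    {"x": 6,"y": -13.8,"z": 7,"roll": 0.4},
    {"x": 7.3,"y": -17.5,"z": 8,"roll": 0.463},
    {"x": 8.6,"y": -21.2,"z": 9,"roll": 0.463},
    {"x": 10,"y": -25,"z": 9,"roll": 0.463},
    {"x": 11.3,"y": -28.6,"z": 9,"roll": 0.463}
  ]
}}

```text
time: 0.82
tool_pos: [347.7, 182.0, 317.3]
tcp_rot: [3.141, 0.002, -3.141]
contact_force: [1.0, 0.0, 0.2]
grip_width: 91.5
```

Request:
{"method": "arm_command", "body": {
  "targets": [
    {"x": 1.4,"y": -3.8},
    {"x": 2.8,"y": -7.6},
    {"x": 4.2,"y": -11.4},
    {"x": 5.6,"y": -15.2},
    {"x": 7,"y": -19},
    {"x": 8.4,"y": -22.8},
    {"x": 9.8,"y": -26.6},
    {"x": 11.3,"y": -30.4}
  ]
}}

```text
$.targets[0]: bad value
```

Request:
{"method": "arm_command", "body": {
  "targets": [
    {"x": 1.0,"y": -3.8,"z": 0},
    {"x": 2,"y": -7.6,"z": 0},
    {"x": 3.5,"y": -11,"z": 0},
    {"x": 4,"y": -12.6,"z": 0},
    {"x": 4,"y": -12.6,"z": 0}
  ]
}}

```text
$.targets[0]: bad value
```

Run:
```python
from h import *
c,o=shot('wrist','w1'); print(o['time'],o['tool_pos'],o['tcp_rot'],o['joint_positions'],o['contact_force'])
```

```text
0.8167 [347.67118746 181.95285334 317.32126547] [ 3.14119340e+00  1.59948444e-03 -3.14102019e+00] [ 2.86258561e-01  2.67695505e-02  1.66916992e+00 -6.82320719e-05
  1.44400601e+00 -1.28510198e+00] [0.95235432 0.02617836 0.1811378 ]
```

View pics/w1.png

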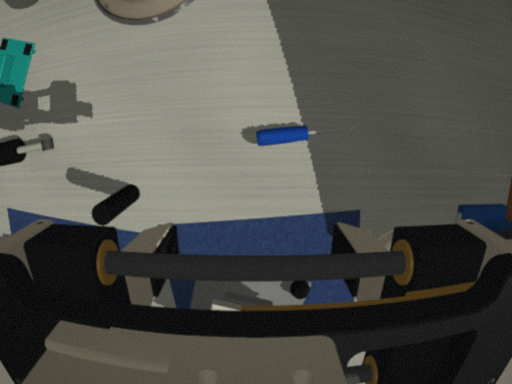

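Request:
{"method": "arm_command", "body": {
  "targets": [
    {"x": 4,"y": -0.4,"z": 0,"roll": -0.1},
    {"x": 8,"y": -0.8,"z": 0,"roll": -0.2},
    {"x": 12,"y": -1.2,"z": 0,"roll": -0.25},
    {"x": 16,"y": -1.6,"z": 0,"roll": -0.25},
    {"x": 20,"y": -2,"z": 0,"roll": -0.25},
    {"x": 24,"y": -2.4,"z": 0,"roll": -0.25},
    {"x": 28,"y": -2.8,"z": 0,"roll": -0.25},
    {"x": 32,"y": -3.2,"z": -1,"roll": -0.25}
  ]
}}

```text
time: 1.53
tool_pos: [669.5, 151.5, 308.1]
tcp_rot: [3.14, 0.003, 2.892]
contact_force: [0.7, 0.6, 1.1]
grip_width: 91.6
```

Request:
{"method": "arm_command", "body": {
  "targets": [
    {"x": 0.5,"y": 0,"z": -2,"roll": 0},
    {"x": 0.5,"y": 0,"z": -3,"roll": 0},
    {"x": 0.5,"y": 0,"z": -3,"roll": 0}
  ]
}}

```text
time: 1.78
tool_pos: [670.9, 151.7, 272.2]
tcp_rot: [-3.139, -0.008, 2.892]
contact_force: [-1.4, -0.1, -0.7]
grip_width: 91.4
```

Run:
```python
from h import *
c,o=shot('wrist','w2'); print(o['time'],o['tool_pos'],o['tcp_rot'],o['joint_positions'],o['contact_force'])
```

```text
1.7833 [670.85952244 151.68638806 272.1693633 ] [-3.13888928 -0.00786782  2.89157538] [ 1.10942851e-01  6.47814752e-01  8.96169758e-01  2.49648953e-04
  1.60592369e+00 -1.20983910e+00] [-1.37866545 -0.14067249 -0.74398709]
```

View pics/w2.png

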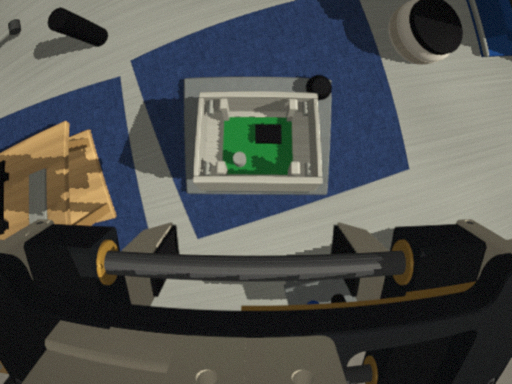

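Run:
```python
import cv2
t=cv2.imread('pics/w2.png')
cv2.imwrite('pics/w2c.png',cv2.resize(t[75:205,175:340],None,fx=4.8,fy=4.5,interpolation=cv2.INTER_CUBIC))
```

```text
(no output)
```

View pics/w2c.png

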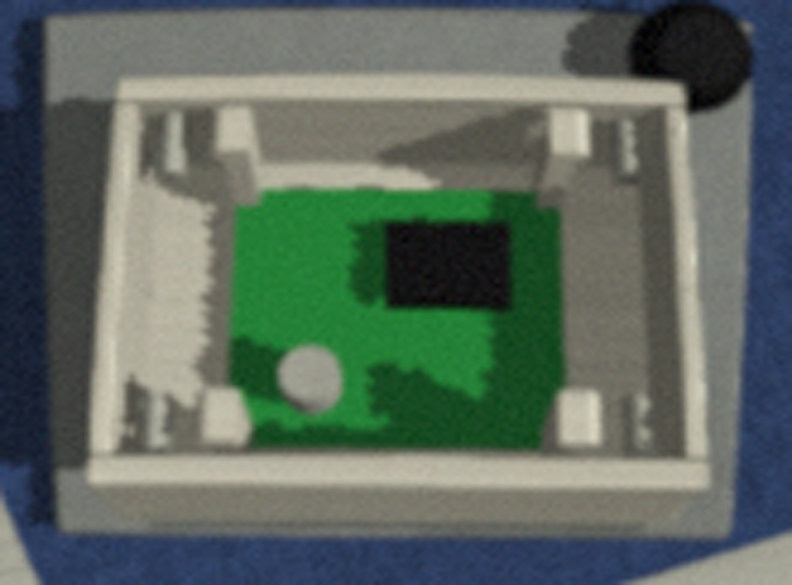

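Run:
```python
from h import *
np.set_printoptions(precision=3,suppress=True)
t,o=ld('top0'); s,_=ld('side0'); w,ow=ld('w2'); print(ow['dq'])
B=lambda a:np.array(a)/8+[160,95]-.5+.06
SB=lambda a:np.array(a)/6+[135,195]-.5+.08
W=lambda a:np.array(a)/[4.8,4.5]+[175,75]-.5+.1
L=[[52,66,0],[52,-66,0],[-52,-66,0],[-52,66,0]]
ot=(t,o,L,B([[213,143],[518,212],[462,438],[175,365]])); os=(s,o,L,SB([[140,240],[268,65],[450,165],[325,325]]))
owr=(w,ow,L,W([[710,487],[88,483],[118,82],[686,86]]))
for obs,ft in [([owr],0),([owr],1),([owr,ot],0),([owr,ot,os],0),([owr,ot,os],1)]:
    x,r=fit(obs,np.radians(25),[622,164,119,-.25],ft); print(x); print(r[:4].ravel())
```

```text
[ 0.012 -0.069 -0.031 -0.001  0.045 -0.001]
[621.61  167.963 117.357  -0.256]
[-0.144  0.506  0.341  0.405  0.375 -0.62  -0.604 -0.413]
[621.421 168.004 118.19   -0.256   0.46 ]
[ 0.303  0.241 -0.089  0.123  0.418 -0.299 -0.666 -0.087]
[621.883 167.658 117.31   -0.254]
[-0.321  0.731  0.214  0.807  0.129 -0.232 -0.867 -0.206]
[621.562 167.496 119.564  -0.255]
[-0.096  1.027 -0.511  0.992 -0.416 -0.656 -0.632 -0.54 ]
[621.55  167.501 119.593  -0.255   0.438]
[-0.063  0.997 -0.535  0.967 -0.405 -0.621 -0.645 -0.51 ]
```

Request:
{"method": "arm_command", "body": {
  "targets": [
    {"x": -0.2,"y": -4,"z": 1,"roll": 0.1},
    {"x": -0.4,"y": -8,"z": 1,"roll": 0.2},
    {"x": -0.6,"y": -12,"z": 1,"roll": 0.25},
    {"x": -0.8,"y": -16,"z": 1,"roll": 0.25},
    {"x": -1,"y": -20,"z": 1,"roll": 0.25},
    {"x": -1.2,"y": -24,"z": 1,"roll": 0.25},
    {"x": -1.4,"y": -28,"z": 1,"roll": 0.25},
    {"x": -1.6,"y": -32,"z": 1,"roll": 0.25}
  ]
}}

```text
time: 2.5
tool_pos: [655.2, -168.9, 290.3]
tcp_rot: [-3.14, 0.003, -3.14]
contact_force: [0.0, 0.3, -0.4]
grip_width: 91.7
```

Request:
{"method": "arm_command", "body": {
  "targets": [
    {"x": 0,"y": -4,"z": -1,"roll": 0},
    {"x": 0,"y": -7.7,"z": -1,"roll": 0},
    {"x": 0,"y": -7.7,"z": -1,"roll": 0},
    {"x": 0,"y": -7.7,"z": -1,"roll": 0}
  ]
}}

```text
time: 2.83
tool_pos: [655.3, -246.6, 278.9]
tcp_rot: [-3.141, 0.002, 3.139]
contact_force: [-0.0, 0.2, -0.4]
grip_width: 91.5
```

Run:
```python
from h import *
c,o=shot('wrist','w3'); print(o['time'],o['tool_pos'],o['tcp_rot'],o['joint_positions'],o['dq'])
cv2.imwrite('pics/w3c.png',cv2.resize(c['img'][60:220,170:370],None,fx=4,fy=3.75,interpolation=cv2.INTER_CUBIC))
```

```text
2.8333 [ 655.28526409 -246.59222888  278.90857259] [-3.14081879e+00  1.93764848e-03  3.13891237e+00] [-4.69341263e-01  6.68057056e-01  8.41790033e-01  1.80958902e-04
  1.62966693e+00 -2.03744572e+00] [ 0.05633113 -0.01447203  0.01224577  0.01387419 -0.00145668  0.0086201 ]
```

View pics/w3.png

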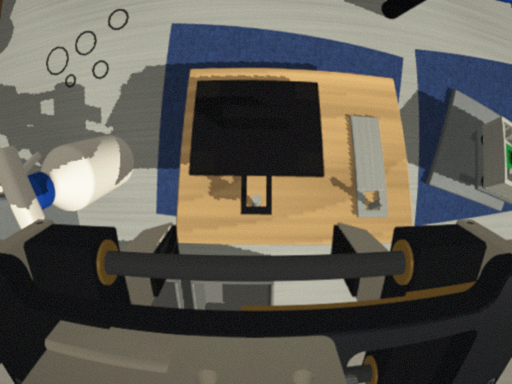

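View pics/w3c.png

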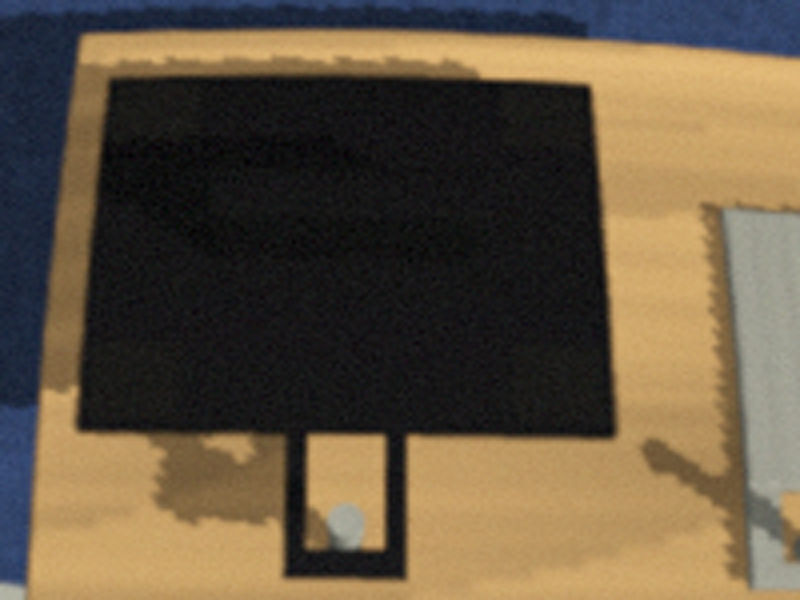

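Run:
```python
from h import *
np.set_printoptions(precision=3,suppress=True)
t,o=ld('top0'); s,_=ld('side0'); w,ow=ld('w3')
T=lambda a:np.array(a)/8+[262,95]-.5+.06; S=lambda a:np.array(a)/6+[150,120]-.5+.08
W=lambda a:np.array(a)/[4,3.75]+[170,60]-.5+.13
L=[[52,64,5],[52,-64,5],[-52,-64,5],[-52,64,5]]
Lw=L+[[88,15,5],[88,-15,5]]
ot=(t,o,L,T([[335,232],[632,236],[618,467],[325,463]])); os=(s,o,L,S([[280,190],[313,95],[465,165],[442,260]]))
owr=(w,ow,L,W([[615,437],[78,432],[110,80],[590,86]]))
for obs,ft in [([owr],0),([owr],1),([owr,ot],0),([owr,ot,os],0)]:
    x,r=fit(obs,np.radians(27),[595,-246,142,0],ft); R=pose_R(x[3],np.radians(27));print(x,'grip',x[:3]+R@[0,0,19]); print(r.ravel())
# spray bottle: intersect ray at z=200
def ray(c,px,z):
    R=Ro.from_euler('xyz',c['rotation']).as_matrix(); d=R@[(px[0]-c['cx'])/c['fx'],(px[1]-c['cy'])/c['fy'],1]
    return c['position']+d*(z-c['position'][2])/d[2]
print(ray(t,(382,130),150),ray(t,(396,122),220))
```

```text
[ 596.094 -243.942  137.167   -0.012] grip [ 587.468 -243.837  154.096]
[ 0.239 -0.032 -0.181 -0.195  0.025  0.183 -0.086  0.098]
[ 596.118 -243.94   136.795   -0.012    0.462] grip [ 587.493 -243.834  153.724]
[ 0.038  0.09   0.013 -0.065  0.009  0.03  -0.063 -0.057]
[ 596.214 -244.162  137.839   -0.011] grip [ 587.589 -244.065  154.768]
[ 0.215  0.175 -0.502  0.147 -0.341  0.302 -0.203  0.077 -0.736  0.209
 -0.094  0.396 -0.846  0.901 -1.1    0.732]
[ 595.841 -244.268  140.423   -0.011] grip [ 587.216 -244.174  157.352]
[ 0.754  0.346 -1.198  0.361 -0.923 -0.252  0.178 -0.523 -0.633  0.148
  0.072  0.32  -0.678  0.875 -0.99   0.72  -1.303  0.995 -0.962  0.094
 -0.028  0.174 -0.071  1.692]
[ 625.042 -453.479  150.   ] [ 636.281 -480.675  220.   ]
```

Request:
{"method": "arm_command", "body": {
  "targets": [
    {"x": -3,"y": 0.1,"z": -2,"roll": -0.01},
    {"x": -6,"y": 0.2,"z": -4,"roll": -0.01},
    {"x": -6.9,"y": 0.25,"z": -7,"roll": -0.01},
    {"x": -6.9,"y": 0.25,"z": -10,"roll": -0.01},
    {"x": -6.9,"y": 0.25,"z": -10,"roll": -0.01},
    {"x": -6.9,"y": 0.25,"z": -10,"roll": -0.01}
  ]
}}

```text
time: 3.38
tool_pos: [587.3, -240.7, 177.6]
tcp_rot: [3.141, -0.001, 3.134]
contact_force: [-0.2, -0.2, 0.3]
grip_width: 92.0
```

Run:
```python
from h import *
c,o=shot('side','s1'); print(o['time'],o['tool_pos'],o['tcp_rot'],o['contact_force'])
cv2.imwrite('pics/s1c.png',cv2.resize(c['img'][80:220,150:270],None,fx=4.2,fy=4.2,interpolation=cv2.INTER_CUBIC))
```

```text
3.3833 [ 587.28744314 -240.70285346  177.60704397] [ 3.14076235e+00 -7.22457606e-04  3.13389337e+00] [-0.19663061 -0.20679719  0.27933172]
```

View pics/s1c.png

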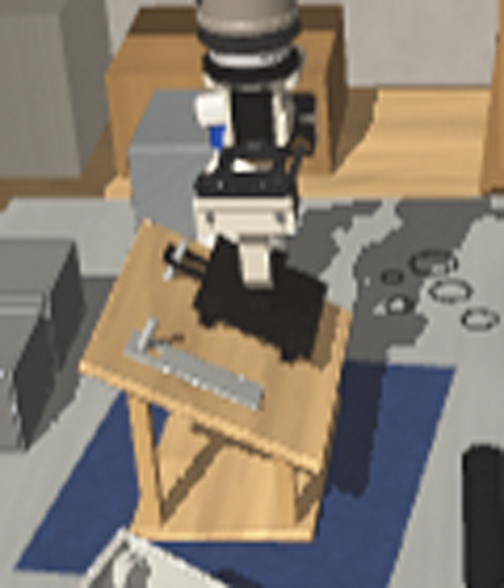

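Request:
{"method": "arm_command", "body": {
  "targets": [
    {"x": 0,"y": 0,"z": 0,"roll": 0},
    {"x": 0,"y": 0,"z": 0,"roll": 0}
  ]
}}

```text
time: 3.6
tool_pos: [588.8, -242.7, 179.2]
tcp_rot: [-3.14, 0.004, 3.133]
contact_force: [-0.1, 0.4, 0.8]
grip_width: 91.8
```

Request:
{"method": "arm_command", "body": {
  "targets": [
    {"x": 0,"y": 0,"z": 0,"roll": 0}
  ]
}}

```text
time: 3.68
tool_pos: [588.3, -242.8, 178.4]
tcp_rot: [-3.14, 0.003, 3.132]
contact_force: [0.1, -0.5, -0.2]
grip_width: 91.9
```

Request:
{"method": "arm_command", "body": {
  "targets": [
    {"x": -0.1,"y": -0.15,"z": -0.8,"roll": 0},
    {"x": -0.1,"y": -0.15,"z": -1.6,"roll": 0},
    {"x": -0.1,"y": -0.15,"z": -2.2,"roll": 0},
    {"x": -0.1,"y": -0.15,"z": -2.7,"roll": 0},
    {"x": -0.1,"y": -0.15,"z": -2.7,"roll": 0},
    {"x": -0.1,"y": -0.15,"z": -2.7,"roll": 0}
  ]
}}

```text
time: 4.18
tool_pos: [586.2, -244.1, 149.1]
tcp_rot: [3.141, -0.001, 3.132]
contact_force: [0.4, 0.2, -0.1]
grip_width: 91.9
```

Run:
```python
from h import *
c,o=shot('side','s2'); print(o['time'],o['tool_pos'],o['tcp_rot'],o['contact_force'])
cv2.imwrite('pics/s2c.png',cv2.resize(c['img'][110:190,160:260],None,fx=6,fy=6,interpolation=cv2.INTER_CUBIC))
```

```text
4.1833 [ 586.15156761 -244.11475376  149.07512259] [ 3.14086116e+00 -1.04388916e-03  3.13172038e+00] [ 0.42911108  0.23059535 -0.05933044]
```

View pics/s2c.png

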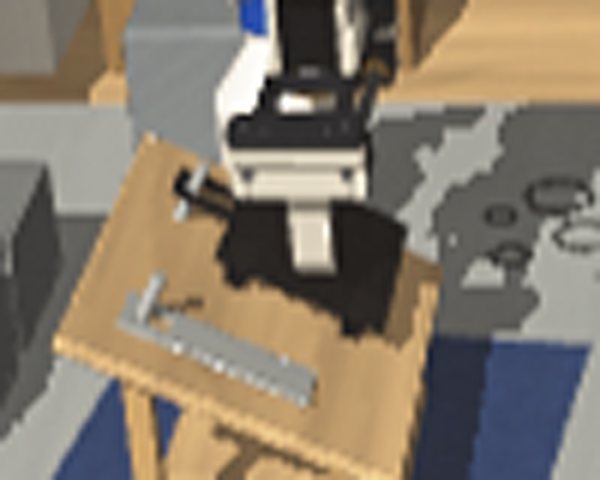

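Request:
{"method": "arm_command", "body": {
  "targets": [
    {"x": 0,"y": 0,"z": 0,"roll": 0},
    {"x": 0,"y": 0,"z": 0,"roll": 0},
    {"x": 0,"y": 0,"z": 0,"roll": 0},
    {"x": 0,"y": 0,"z": 0,"roll": 0},
    {"x": 0,"y": 0,"z": 0,"roll": 0},
    {"x": 0,"y": 0,"z": 0,"roll": 0},
    {"x": 0,"y": 0,"z": 0,"roll": 0},
    {"x": 0,"y": 0,"z": 0,"roll": 0}
  ],
  "fingers": 0
}}

```text
time: 4.9
tool_pos: [586.4, -244.2, 149.9]
tcp_rot: [-3.142, 0.0, 3.132]
contact_force: [-0.8, 0.1, 0.8]
grip_width: 63.7
```

Request:
{"method": "arm_command", "body": {
  "targets": [
    {"x": -0.23,"y": 0,"z": 0.45,"roll": 0},
    {"x": -0.46,"y": 0,"z": 0.9,"roll": 0},
    {"x": -0.7,"y": 0,"z": 1.35,"roll": 0},
    {"x": -0.92,"y": 0,"z": 1.8,"roll": 0},
    {"x": -1.38,"y": 0,"z": 2.7,"roll": 0},
    {"x": -1.84,"y": 0,"z": 3.6,"roll": 0},
    {"x": -2.3,"y": 0,"z": 4.5,"roll": 0},
    {"x": -2.3,"y": 0,"z": 4.5,"roll": 0}
  ]
}}

```text
time: 5.57
tool_pos: [563.3, -244.8, 197.7]
tcp_rot: [-3.14, 0.003, 3.131]
contact_force: [0.9, 0.2, -1.0]
grip_width: 64.0
```

Run:
```python
from h import *
c,o=shot('side','s3'); print(o['time'],o['tool_pos'],o['tcp_rot'],o['contact_force'],o['grip_width'])
cv2.imwrite('pics/s3c.png',cv2.resize(c['img'][90:190,160:260],None,fx=6,fy=6,interpolation=cv2.INTER_CUBIC))
```

```text
5.5667 [ 563.33621464 -244.82921095  197.66900009] [-3.13957249e+00  3.13339710e-03  3.13142976e+00] [ 0.91289698  0.19164549 -0.98293821] 63.967661299439605
```

View pics/s3c.png

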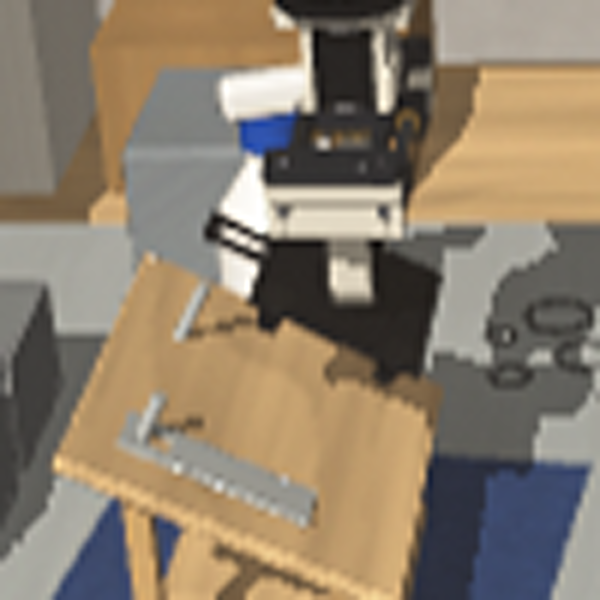

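Request:
{"method": "arm_command", "body": {
  "targets": [
    {"x": -0.5,"y": 0,"z": 2,"roll": 0},
    {"x": -1,"y": 0,"z": 4,"roll": 0},
    {"x": -1,"y": 2,"z": 6,"roll": 0},
    {"x": -1,"y": 5,"z": 6.5,"roll": 0},
    {"x": -1,"y": 8.5,"z": 6.5,"roll": 0},
    {"x": -1,"y": 12,"z": 6.5,"roll": -0.05},
    {"x": -1,"y": 15.5,"z": 6.5,"roll": -0.1},
    {"x": -1,"y": 19,"z": 6.5,"roll": -0.15}
  ]
}}

```text
time: 6.28
tool_pos: [553.0, -52.7, 259.5]
tcp_rot: [3.141, -0.0, 2.979]
contact_force: [0.5, 0.3, -1.8]
grip_width: 63.3
```

Request:
{"method": "arm_command", "body": {
  "targets": [
    {"x": 0.5,"y": 3.5,"z": 0,"roll": -0.05},
    {"x": 1,"y": 7,"z": 0,"roll": -0.1},
    {"x": 1.5,"y": 10.5,"z": 0,"roll": -0.1},
    {"x": 2,"y": 14,"z": 0,"roll": -0.1},
    {"x": 2.6,"y": 17.5,"z": 0,"roll": -0.1},
    {"x": 3.3,"y": 20.5,"z": 0,"roll": -0.1},
    {"x": 3.3,"y": 23,"z": 0,"roll": -0.1},
    {"x": 3.3,"y": 23,"z": 0,"roll": -0.1}
  ]
}}

```text
time: 6.95
tool_pos: [585.8, 180.6, 258.9]
tcp_rot: [3.14, -0.002, 2.886]
contact_force: [-0.7, -0.3, -2.1]
grip_width: 63.5
```

Run:
```python
from h import *
c,o=shot('side','s4'); print(o['time'],o['tool_pos'],o['tcp_rot'],o['contact_force'],o['grip_width'])
cv2.imwrite('pics/s4c.png',cv2.resize(c['img'][90:290,100:280],None,fx=4,fy=3,interpolation=cv2.INTER_CUBIC))
c,o=shot('top','t4');print(o['tool_pos'],o['tcp_rot'])
cv2.imwrite('pics/t4c.png',cv2.resize(c['img'][85:185,140:260],None,fx=6,fy=6,interpolation=cv2.INTER_CUBIC))
```

```text
6.95 [585.80038538 180.64971809 258.89341581] [ 3.13988117e+00 -1.56796073e-03  2.88639459e+00] [-0.69731614 -0.27319848 -2.05457676] 63.45647279904204
[585.89428507 178.25616388 258.93183611] [ 3.14158365e+00 -1.16111961e-03  2.88553596e+00]
```

View pics/s4c.png

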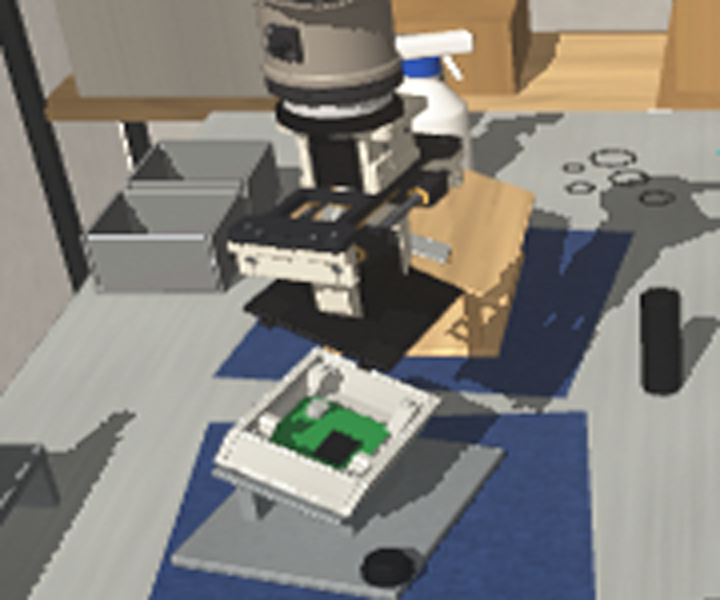

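View pics/t4c.png

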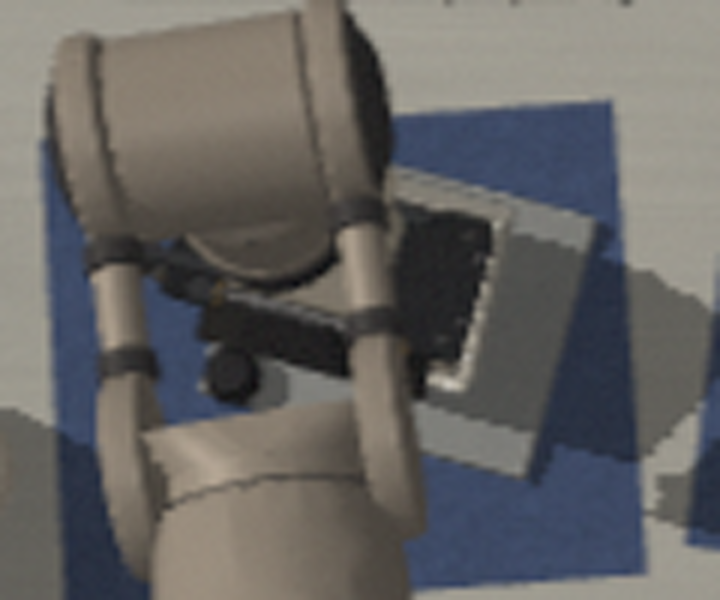

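Run:
```python
from h import *
c,o=shot('wrist','w4'); print(o['time'],o['tool_pos'],o['tcp_rot'])
cv2.imwrite('pics/w4c.png',cv2.resize(c['img'][60:300,100:420],None,fx=2.5,fy=2.5,interpolation=cv2.INTER_CUBIC))
```

```text
7.05 [586.03281163 176.65120668 259.08981391] [-3.14094212e+00 -8.35254592e-04  2.88395583e+00]
```

View pics/w4c.png

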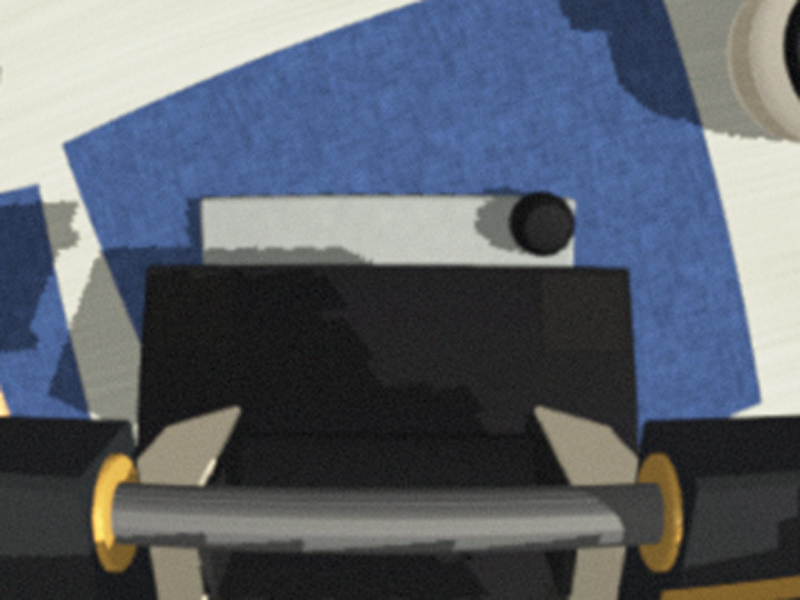

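Run:
```python
from h import *
np.set_printoptions(precision=2,suppress=True)
c,o=ld('w4')
pts=np.array([[-52,-64,5],[-52,64,5],[-20,-64,5],[-20,64,5],[-7,-32,5],[-7,-32,33],[7,-32,33]])
for tilt in [23,25,27,29]:
  # rotate about rib grip pt
  yaw=o['tcp_rot'][2]-np.pi+(-.0015)
  R27=pose_R(yaw,np.radians(27)); Rz=Ro.from_euler('z',yaw+.011).as_matrix()
  org=o['tool_pos']+Rz@[9.7,.2,-9.8]; g=org+R27@[0,0,19]
  R=pose_R(yaw,np.radians(tilt)); P=g+(pts-[0,0,19])@R.T
  print(tilt,((proj(c,P,o)-[100,60]+.5)*2.5).round(1).tolist())
```

```text
23 [[142.8, 262.1], [633.7, 263.5], [136.8, 384.9], [639.0, 386.3], [258.0, 439.2], [235.0, 440.0], [234.8, 506.4]]
25 [[144.8, 265.5], [631.7, 267.0], [137.6, 387.0], [638.2, 388.5], [258.1, 441.2], [235.3, 437.7], [234.5, 504.1]]
27 [[146.8, 269.2], [629.7, 270.6], [138.4, 389.2], [637.4, 390.7], [258.3, 443.2], [235.6, 435.4], [234.3, 501.9]]
29 [[148.6, 273.0], [627.8, 274.4], [139.1, 391.5], [636.6, 392.9], [258.4, 445.2], [235.9, 433.2], [234.1, 499.5]]
```

Request:
{"method": "arm_command", "body": {
  "targets": [
    {"x": 0,"y": 0,"z": -2,"roll": 0.01},
    {"x": 0.1,"y": 0,"z": -4,"roll": 0.01},
    {"x": 0.2,"y": 0,"z": -6,"roll": 0.01},
    {"x": 0.2,"y": 0,"z": -7.5,"roll": 0.01},
    {"x": 0.6,"y": -0.1,"z": -8.4,"roll": 0.01},
    {"x": 1.0,"y": -0.2,"z": -9.3,"roll": 0.01},
    {"x": 1.4,"y": -0.3,"z": -10.2,"roll": 0.01},
    {"x": 1.4,"y": -0.3,"z": -10.2,"roll": 0.01}
  ]
}}

```text
time: 7.77
tool_pos: [600.8, 171.8, 156.2]
tcp_rot: [-3.141, -0.001, 2.891]
contact_force: [0.1, -1.0, -1.8]
grip_width: 63.5
```

Run:
```python
from h import *
c,o=shot('side','s5'); print(o['time'],o['tool_pos'],o['tcp_rot'],o['contact_force'],o['grip_width'])
cv2.imwrite('pics/s5c.png',cv2.resize(c['img'][160:270,120:250],None,fx=5.4,fy=5.4,interpolation=cv2.INTER_CUBIC))
c,o=shot('wrist','w5')
cv2.imwrite('pics/w5c.png',cv2.resize(c['img'][60:300,100:420],None,fx=2.5,fy=2.5,interpolation=cv2.INTER_CUBIC))
```

```text
7.7667 [600.79847345 171.77398166 156.15531865] [-3.14080002e+00 -1.36026023e-03  2.89060065e+00] [ 0.06937166 -0.98186765 -1.82205292] 63.541594748504366
```

View pics/s5c.png

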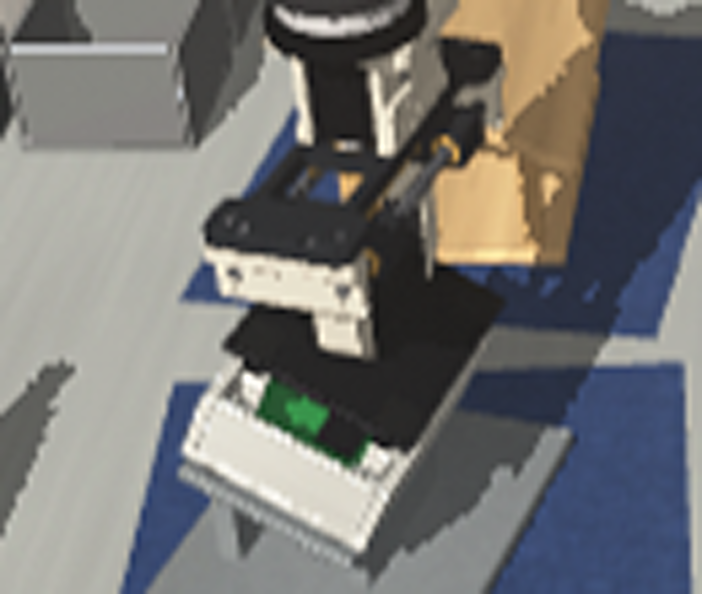

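View pics/w5c.png

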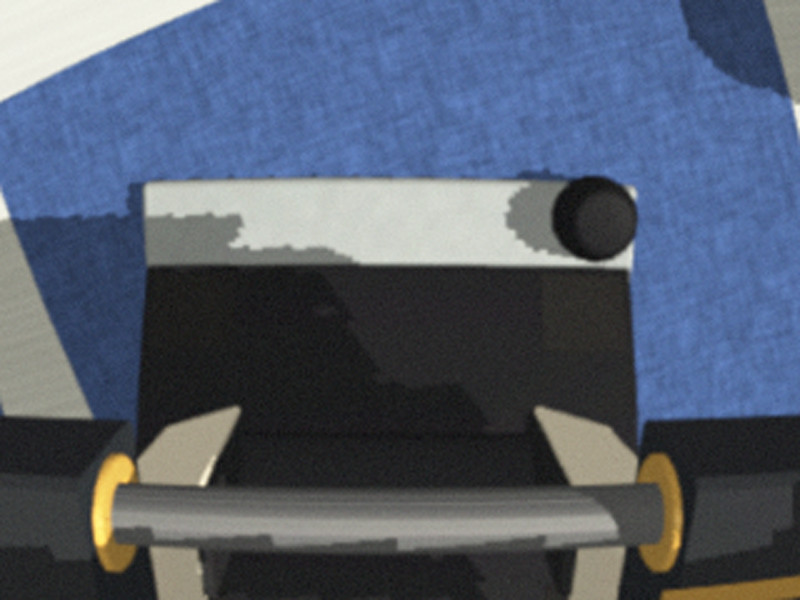

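Run:
```python
from h import *
np.set_printoptions(precision=2,suppress=True)
c,o=ld('s5')
h=27
org=np.array([600.4,172.8,157.7])+[8.67,-2.,-9.8]
R=pose_R(-.256,np.radians(27))
P=org+np.array([[-52,64,5],[52,64,5],[-52,-64,5]])@R.T
print((proj(c,P)-[120,160]+.5)*5.4)
Rb=pose_R(-.255,np.radians(25)); b=np.array([621.5,167.8,120])
print((proj(c,b+np.array([[-52,66,0],[52,66,0],[-52,-66,0],[-52,66,-45],[52,66,-45]])@Rb.T)-[120,160]+.5)*5.4)
print((org-b)@Rb)
print((proj(c,b+np.array([[-52,66,0],[52,66,0],[52,-66,0],[-52,-66,0],[-52,66,-45],[52,66,-45]])@Rb.T)-[135,195]+.5)*6)
```

```text
[[407.57 452.69]
 [220.11 343.2 ]
 [505.49 300.23]]
[[384.92 499.25]
 [198.33 396.4 ]
 [485.85 340.76]
 [358.04 554.92]
 [175.68 454.36]]
[ 0.2  -0.23 30.69]
[[337.69 344.72]
 [130.37 230.44]
 [259.84  64.02]
 [449.83 168.63]
 [307.82 406.58]
 [105.2  294.84]]
```

Request:
{"method": "arm_command", "body": {
  "targets": [
    {"x": 0.16,"y": -0.04,"z": -0.36,"roll": 0},
    {"x": 0.33,"y": -0.09,"z": -0.72,"roll": 0},
    {"x": 0.33,"y": -0.09,"z": -0.72,"roll": 0}
  ]
}}

```text
time: 8.12
tool_pos: [603.7, 171.8, 150.2]
tcp_rot: [-3.142, -0.0, 2.892]
contact_force: [-0.4, 0.5, -1.8]
grip_width: 63.5
```

Request:
{"method": "arm_command", "body": {
  "targets": [
    {"x": 0.16,"y": -0.04,"z": -0.36,"roll": 0},
    {"x": 0.16,"y": -0.04,"z": -0.36,"roll": 0}
  ]
}}

```text
time: 8.28
tool_pos: [605.3, 171.4, 146.5]
tcp_rot: [-3.141, -0.0, 2.892]
contact_force: [0.3, -0.7, -2.6]
grip_width: 63.8
```

Run:
```python
from h import *
c,o=shot('side','s6'); print(o['time'],o['tool_pos'],o['tcp_rot'],o['contact_force'],o['grip_width'])
cv2.imwrite('pics/s6c.png',cv2.resize(c['img'][160:270,120:250],None,fx=5.4,fy=5.4,interpolation=cv2.INTER_CUBIC))
```

```text
8.2833 [605.25906691 171.42416493 146.45118684] [-3.14142947e+00 -3.86648950e-04  2.89181899e+00] [ 0.31099789 -0.68938835 -2.63648753] 63.84103487182935
```

View pics/s6c.png

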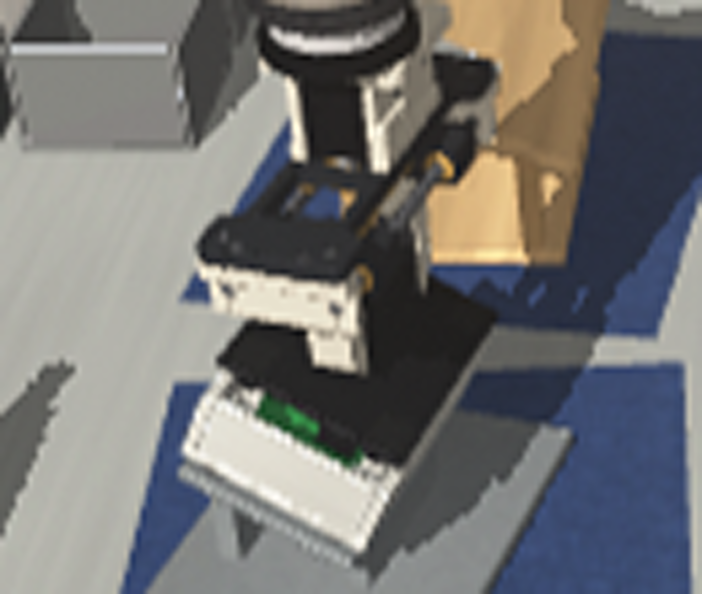

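Request:
{"method": "arm_command", "body": {
  "targets": [
    {"x": 0.08,"y": -0.02,"z": -0.18,"roll": 0},
    {"x": 0.16,"y": -0.04,"z": -0.36,"roll": 0},
    {"x": 0.16,"y": -0.04,"z": -0.36,"roll": 0}
  ]
}}

```text
time: 8.58
tool_pos: [606.8, 171.0, 143.0]
tcp_rot: [-3.142, -0.0, 2.892]
contact_force: [-0.4, 0.4, -2.3]
grip_width: 63.6
```

Request:
{"method": "arm_command", "body": {
  "targets": [
    {"x": 0.06,"y": -0.02,"z": -0.14,"roll": 0},
    {"x": 0.12,"y": -0.03,"z": -0.27,"roll": 0},
    {"x": 0.12,"y": -0.03,"z": -0.27,"roll": 0}
  ]
}}

```text
time: 8.83
tool_pos: [608.1, 170.8, 140.6]
tcp_rot: [3.141, -0.0, 2.892]
contact_force: [-0.7, 0.4, -1.1]
grip_width: 63.4
```

Request:
{"method": "arm_command", "body": {
  "targets": [
    {"x": 0.04,"y": -0.01,"z": -0.09,"roll": 0},
    {"x": 0.08,"y": -0.02,"z": -0.18,"roll": 0},
    {"x": 0.08,"y": -0.02,"z": -0.18,"roll": 0}
  ]
}}

```text
time: 9.08
tool_pos: [608.9, 170.7, 139.2]
tcp_rot: [3.141, 0.0, 2.892]
contact_force: [-1.6, -0.0, 3.3]
grip_width: 63.4
```

Run:
```python
from h import *
c,o=shot('side','s7'); print(o['time'],o['tool_pos'],o['tcp_rot'],o['contact_force'],o['grip_width'])
cv2.imwrite('pics/s7c.png',cv2.resize(c['img'][180:270,140:240],None,fx=7,fy=6.6,interpolation=cv2.INTER_CUBIC))
```

```text
9.0833 [608.88192077 170.67277133 139.219319  ] [3.14127278e+00 1.67310227e-04 2.89183166e+00] [-1.58698563 -0.03691     3.34586248] 63.40477313633616
```

View pics/s7c.png

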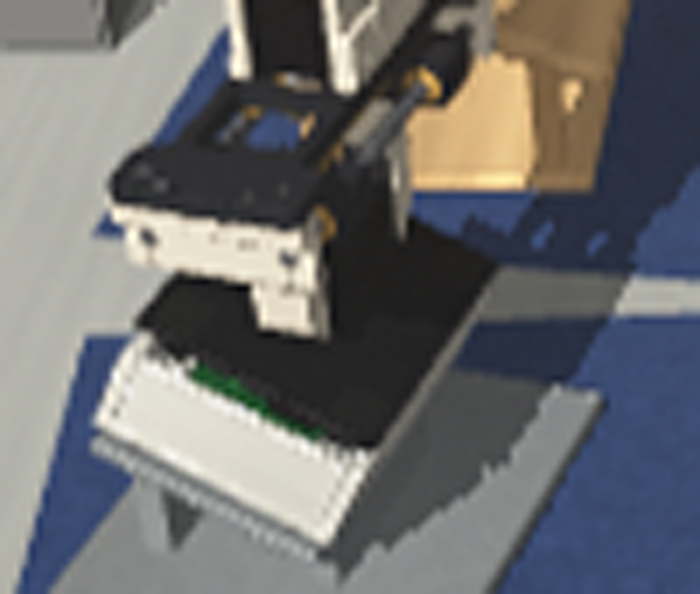

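Request:
{"method": "arm_command", "body": {
  "targets": [
    {"x": 0,"y": 0,"z": 0,"roll": 0},
    {"x": 0,"y": 0,"z": 0,"roll": 0},
    {"x": 0,"y": 0,"z": 0,"roll": 0},
    {"x": 0,"y": 0,"z": 0,"roll": 0},
    {"x": 0,"y": 0,"z": 0,"roll": 0}
  ],
  "fingers": 0.87
}}

```text
time: 9.55
tool_pos: [608.9, 170.5, 138.7]
tcp_rot: [3.142, 0.0, 2.892]
contact_force: [-0.4, -0.1, -0.9]
grip_width: 79.7
```

Request:
{"method": "arm_command", "body": {
  "targets": [
    {"x": 0,"y": 0,"z": 1,"roll": 0},
    {"x": 0,"y": 0,"z": 3,"roll": 0},
    {"x": 0,"y": 0,"z": 6,"roll": 0},
    {"x": 1,"y": 0,"z": 9,"roll": 0},
    {"x": 4,"y": -1,"z": 12,"roll": 0},
    {"x": 6,"y": -1.5,"z": 13,"roll": 0},
    {"x": 6,"y": -1.5,"z": 13,"roll": 0},
    {"x": 6,"y": -1.5,"z": 13,"roll": 0}
  ],
  "fingers": 0
}}

```text
time: 10.22
tool_pos: [669.4, 155.2, 269.2]
tcp_rot: [3.141, 0.001, 2.891]
contact_force: [-0.3, -0.3, -0.5]
grip_width: 31.4
```

Run:
```python
from h import *
c,o=shot('wrist','w8'); print(o['time'],o['tool_pos'],o['tcp_rot'],o['contact_force'],o['grip_width'])
cv2.imwrite('pics/w8c.png',cv2.resize(c['img'][60:220,160:360],None,fx=4,fy=3.75,interpolation=cv2.INTER_CUBIC))
c,o=shot('side','s8')
cv2.imwrite('pics/s8c.png',cv2.resize(c['img'][180:270,140:240],None,fx=7,fy=6.6,interpolation=cv2.INTER_CUBIC))
```

```text
10.2167 [669.42970507 155.18827923 269.23128156] [3.14105833e+00 9.34420557e-04 2.89082108e+00] [-0.32183314 -0.25536215 -0.46827637] 31.42743928597752
```

View pics/w8c.png

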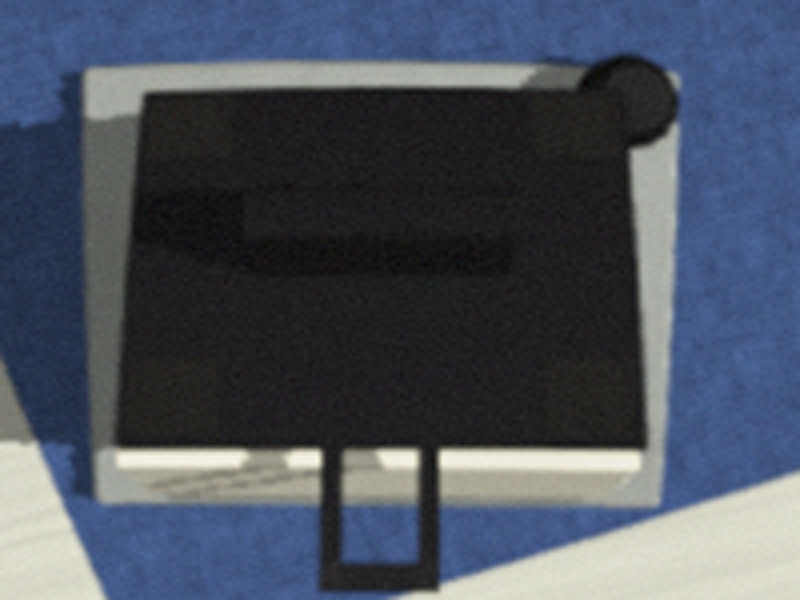

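View pics/s8c.png

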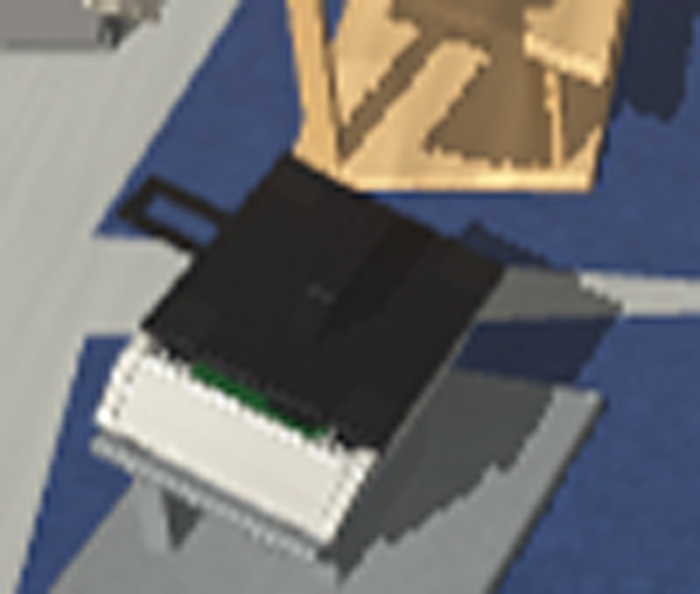

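```bash
cat > fc.py <<'E'
from h import *
np.set_printoptions(precision=2,suppress=True)
Rb=pose_R(-.255,np.radians(25)); b=np.array([621.6,167.9,117.7]) # wrist-frame box
L=[[52,64,5],[52,-64,5],[-52,-64,5],[-52,64,5]]
def fc(f,pix,n=4):
    w,o=ld(f); W=np.array(pix)/[4,3.75]+[160,60]-.5+.13
    L=np.array([[52,64,5],[52,-64,5],[-52,-64,5],[-52,64,5],[88,14.5,5],[88,-14.5,5]])[:len(W)]
    def g(p):
        R=Rb@Ro.from_rotvec(p[3:]).as_matrix()
        return (proj(w,b+(L@Ro.from_rotvec(p[3:]).as_matrix().T+p[:3])@Rb.T,o)-W).ravel()
    s=least_squares(g,[0,0,10,0,0,0],x_scale=[10]*3+[.1]*3); p=s.x
    print('pos in box',p[:3],'rotvec deg',np.degrees(p[3:]),'res',s.fun.reshape(-1,2).ravel())
    R=Ro.from_rotvec(p[3:]).as_matrix()
    print('corner z UL UR LR LL',[round((p[:3]+R@q)[2],1) for q in [[44,56,0],[44,-56,0],[-44,-56,0],[-44,56,0]]])
E
python3 - <<'E'
from fc import *
fc('w8',[[645,447],[117,443],[145,93],[624,93]])
fc('w8',[[645,447],[117,443],[145,93],[624,93],[439,591],[320,588]])
E
```

```text
pos in box [-3.38  0.43  8.89] rotvec deg [ 1.18 -0.14 -0.33] res [ 0.04 -0.02 -0.12  0.19  0.29 -0.14 -0.21 -0.04]
corner z UL UR LR LL [np.float64(10.2), np.float64(7.8), np.float64(7.6), np.float64(9.9)]
pos in box [-2.97  0.51  9.21] rotvec deg [ 0.95  0.36 -0.25] res [ 0.16  0.45 -0.    0.7   0.11 -0.2  -0.06  0.02  0.53 -0.75 -0.73 -0.2 ]
corner z UL UR LR LL [np.float64(9.9), np.float64(8.0), np.float64(8.6), np.float64(10.4)]
```

Run:
```python
from h import *
np.set_printoptions(precision=1,suppress=True)
Rb=pose_R(-.255,np.radians(25)); b=np.array([621.5,167.8,120]); ex=np.array([.968,-.252,0])
print('n',Rb[:,2])
for n,(sx,sy) in dict(UL=(1,1),UR=(1,-1),LR=(-1,-1),LL=(-1,1)).items():
    for h in (11,0):
        print(n,h,b+Rb@[sx*38-(3 if h else 1),sy*48+.5,h+5]-19*ex)
```

```text
n [-0.4  0.1  0.9]
UL 11 [639.5 213.2 149.3]
UL 0 [645.7 211.6 140.2]
UR 11 [615.3 120.3 149.3]
UR 0 [621.5 118.7 140.2]
LR 11 [548.6 137.7 117.2]
LR 0 [554.9 136.1 108. ]
LL 11 [572.8 230.6 117.2]
LL 0 [579.1 229.  108. ]
```

Request:
{"method": "arm_command", "body": {
  "targets": [
    {"x": -0.5,"y": 1,"z": -0.5,"roll": -0.12},
    {"x": -1,"y": 2,"z": -1,"roll": -0.24},
    {"x": -1.5,"y": 3,"z": -1.5,"roll": -0.36},
    {"x": -2,"y": 4,"z": -2,"roll": -0.48},
    {"x": -2.5,"y": 5,"z": -3,"roll": -0.6},
    {"x": -3,"y": 5.5,"z": -4,"roll": -0.72},
    {"x": -3.4,"y": 5.9,"z": -4,"roll": -0.84},
    {"x": -3.4,"y": 5.9,"z": -4,"roll": -0.96}
  ]
}}

```text
time: 10.98
tool_pos: [632.1, 216.0, 227.2]
tcp_rot: [-3.137, -0.001, 1.928]
contact_force: [0.5, -0.2, 0.0]
grip_width: 0.5
```

Request:
{"method": "arm_command", "body": {
  "targets": [
    {"x": 0,"y": 0,"z": 0,"roll": -0.12},
    {"x": 0,"y": 0,"z": -1,"roll": -0.24},
    {"x": 0,"y": 0,"z": -2,"roll": -0.36},
    {"x": 0,"y": 0,"z": -3,"roll": -0.48},
    {"x": 0,"y": 0,"z": -4,"roll": -0.6},
    {"x": 0,"y": 0,"z": -5,"roll": -0.611},
    {"x": 0,"y": 0,"z": -5,"roll": -0.611}
  ]
}}

```text
time: 11.57
tool_pos: [632.6, 214.6, 175.9]
tcp_rot: [-3.137, 0.002, 1.324]
contact_force: [0.2, 0.2, -0.3]
grip_width: 0.6
```

Run:
```python
from h import *
c,o=shot('side','s9'); print(o['time'],o['tool_pos'],o['tcp_rot'],o['joint_positions'],o['contact_force'],o['grip_width'])
cv2.imwrite('pics/s9c.png',cv2.resize(c['img'][150:270,120:250],None,fx=5.4,fy=5,interpolation=cv2.INTER_CUBIC))
```

```text
11.5667 [632.6415801  214.64933397 175.86014208] [-3.13651188e+00  2.49186040e-03  1.32414641e+00] [2.12482873e-01 6.50346437e-01 1.15050465e+00 1.83372576e-05
 1.34640047e+00 4.59134990e-01] [ 0.15332806  0.16008377 -0.27405825] 0.5962056220431349
```

View pics/s9c.png

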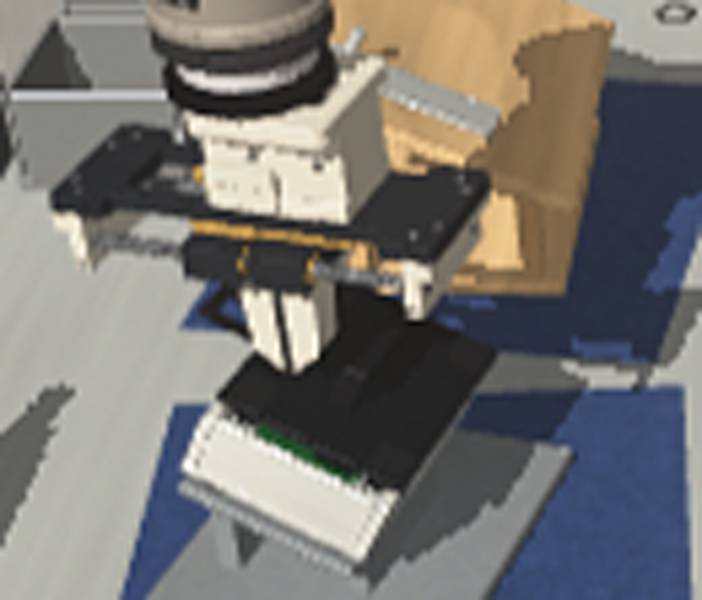

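Request:
{"method": "arm_command", "body": {
  "targets": [
    {"x": 0.7,"y": -0.2,"z": -0.5,"roll": 0},
    {"x": 0.7,"y": -0.2,"z": -1.2,"roll": 0},
    {"x": 0.7,"y": -0.2,"z": -2.0,"roll": 0},
    {"x": 0.7,"y": -0.2,"z": -2.0,"roll": 0},
    {"x": 0.7,"y": -0.2,"z": -2.0,"roll": 0}
  ]
}}

```text
time: 12.03
tool_pos: [641.5, 212.5, 157.9]
tcp_rot: [-3.14, 0.001, 1.321]
contact_force: [-0.2, -0.0, 0.7]
grip_width: 0.4
```

Request:
{"method": "arm_command", "body": {
  "targets": [
    {"x": 0.2,"y": -0.05,"z": -0.45,"roll": 0},
    {"x": 0.3,"y": -0.08,"z": -0.7,"roll": 0},
    {"x": 0.3,"y": -0.08,"z": -0.7,"roll": 0}
  ]
}}

```text
time: 12.28
tool_pos: [644.9, 211.6, 151.2]
tcp_rot: [-3.141, 0.0, 1.321]
contact_force: [-0.8, 0.4, 0.4]
grip_width: -0.1
```

Near contact. Press in small steps along the box's −z.

Request:
{"method": "arm_command", "body": {
  "targets": [
    {"x": 0.08,"y": -0.02,"z": -0.18,"roll": 0},
    {"x": 0.16,"y": -0.04,"z": -0.36,"roll": 0},
    {"x": 0.16,"y": -0.04,"z": -0.36,"roll": 0}
  ]
}}

```text
time: 12.53
tool_pos: [646.5, 211.3, 147.9]
tcp_rot: [-3.141, 0.0, 1.321]
contact_force: [0.4, 0.1, -1.2]
grip_width: 0.6
```

Request:
{"method": "arm_command", "body": {
  "targets": [
    {"x": 0.08,"y": -0.02,"z": -0.18,"roll": 0},
    {"x": 0.12,"y": -0.03,"z": -0.27,"roll": 0},
    {"x": 0.12,"y": -0.03,"z": -0.27,"roll": 0}
  ]
}}

```text
time: 12.78
tool_pos: [647.8, 211.2, 145.8]
tcp_rot: [3.141, -0.0, 1.321]
contact_force: [0.2, -0.6, 2.5]
grip_width: 0.5
```

Request:
{"method": "arm_command", "body": {
  "targets": [
    {"x": 0.06,"y": -0.02,"z": -0.13,"roll": 0},
    {"x": 0.12,"y": -0.03,"z": -0.27,"roll": 0},
    {"x": 0.12,"y": -0.03,"z": -0.27,"roll": 0}
  ]
}}

```text
time: 13.03
tool_pos: [648.9, 210.9, 143.5]
tcp_rot: [3.141, -0.0, 1.321]
contact_force: [-2.4, 0.3, 6.9]
grip_width: 0.2
```

Request:
{"method": "arm_command", "body": {
  "targets": [
    {"x": 0.06,"y": -0.02,"z": -0.13,"roll": 0},
    {"x": 0.12,"y": -0.03,"z": -0.27,"roll": 0},
    {"x": 0.12,"y": -0.03,"z": -0.27,"roll": 0}
  ]
}}

```text
time: 13.28
tool_pos: [650.4, 210.0, 140.8]
tcp_rot: [3.14, 0.0, 1.321]
contact_force: [-1.2, -2.0, 5.1]
grip_width: 0.5
```

Request:
{"method": "arm_command", "body": {
  "targets": [
    {"x": 0.06,"y": -0.02,"z": -0.13,"roll": 0},
    {"x": 0.12,"y": -0.03,"z": -0.27,"roll": 0},
    {"x": 0.12,"y": -0.03,"z": -0.27,"roll": 0}
  ]
}}

```text
time: 13.53
tool_pos: [651.9, 210.0, 137.9]
tcp_rot: [3.14, -0.0, 1.321]
contact_force: [0.7, -0.7, 3.7]
grip_width: 0.3
```

Run:
```python
from h import *
c,o=shot('side','s10'); print(o['time'],o['tool_pos'],o['contact_force'],o['moment'])
cv2.imwrite('pics/s10c.png',cv2.resize(c['img'][170:270,130:240],None,fx=6.4,fy=6,interpolation=cv2.INTER_CUBIC))
```

```text
13.5333 [651.89475691 209.98147265 137.90828653] [ 0.6822229  -0.67323617  3.66961673] [-0.23187564  0.01314481  0.00615122]
```

View pics/s10c.png

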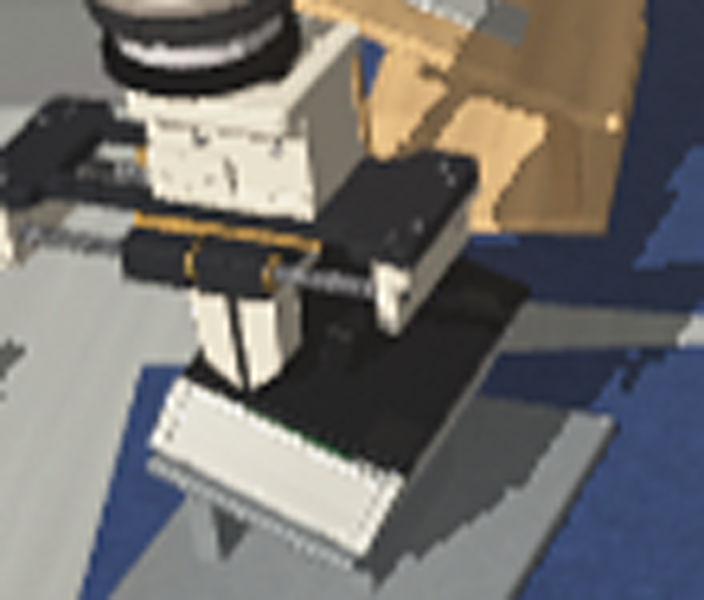

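Request:
{"method": "arm_command", "body": {
  "targets": [
    {"x": 0.06,"y": -0.02,"z": -0.13,"roll": 0},
    {"x": 0.12,"y": -0.03,"z": -0.27,"roll": 0},
    {"x": 0.12,"y": -0.03,"z": -0.27,"roll": 0}
  ]
}}

```text
time: 13.83
tool_pos: [653.0, 209.8, 135.7]
tcp_rot: [3.14, -0.0, 1.321]
contact_force: [-1.1, -1.9, 7.6]
grip_width: 0.6
```

Request:
{"method": "arm_command", "body": {
  "targets": [
    {"x": 0.06,"y": -0.02,"z": -0.13,"roll": 0},
    {"x": 0.12,"y": -0.03,"z": -0.27,"roll": 0},
    {"x": 0.12,"y": -0.03,"z": -0.27,"roll": 0}
  ]
}}

```text
time: 14.08
tool_pos: [653.9, 209.5, 133.7]
tcp_rot: [3.14, -0.0, 1.321]
contact_force: [-3.7, -2.1, 13.1]
grip_width: 0.4
```

Request:
{"method": "arm_command", "body": {
  "targets": [
    {"x": 0.06,"y": -0.02,"z": -0.13,"roll": 0},
    {"x": 0.12,"y": -0.03,"z": -0.27,"roll": 0},
    {"x": 0.12,"y": -0.03,"z": -0.27,"roll": 0}
  ]
}}

```text
time: 14.33
tool_pos: [654.8, 209.3, 131.7]
tcp_rot: [3.14, -0.0, 1.321]
contact_force: [-6.6, -2.0, 16.0]
grip_width: -0.1
```

Run:
```python
from h import *
c,o=shot('side','s11'); print(o['time'],o['tool_pos'],o['contact_force'],o['moment'])
cv2.imwrite('pics/s11c.png',cv2.resize(c['img'][170:270,130:240],None,fx=6.4,fy=6,interpolation=cv2.INTER_CUBIC))
```

```text
14.3333 [654.79782213 209.28495721 131.7438703 ] [-6.59518203 -1.99241975 15.97484844] [-0.51504658  1.19931477 -0.07651651]
```

View pics/s11c.png

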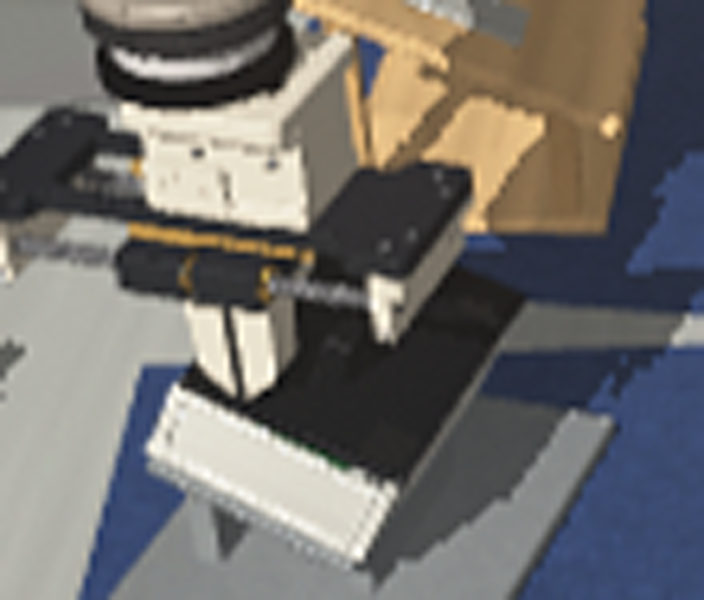

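Request:
{"method": "arm_command", "body": {
  "targets": [
    {"x": -0.4,"y": 0.1,"z": 1,"roll": 0},
    {"x": -0.9,"y": 0.2,"z": 2,"roll": 0},
    {"x": -2,"y": 0.4,"z": 4,"roll": 0},
    {"x": -4,"y": 0.8,"z": 7,"roll": 0},
    {"x": -4,"y": 0.8,"z": 7,"roll": 0}
  ]
}}

```text
time: 14.8
tool_pos: [614.3, 218.9, 205.2]
tcp_rot: [3.136, -0.004, 1.322]
contact_force: [1.4, 0.7, 0.9]
grip_width: 0.2
```

Run:
```python
from h import *
c,o=shot('side','s12'); print(o['time'],o['tool_pos'],o['contact_force'])
cv2.imwrite('pics/s12c.png',cv2.resize(c['img'][170:270,130:240],None,fx=6.4,fy=6,interpolation=cv2.INTER_CUBIC))
c,o=shot('wrist','w12')
```

```text
14.8 [614.27197197 218.92103047 205.21584092] [1.38321615 0.65499378 0.86083968]
```

View pics/s12c.png

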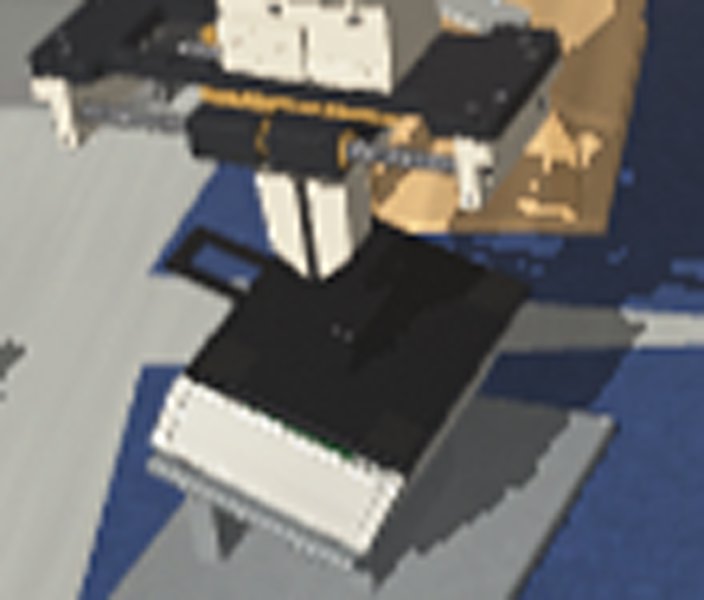

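View pics/w12.png

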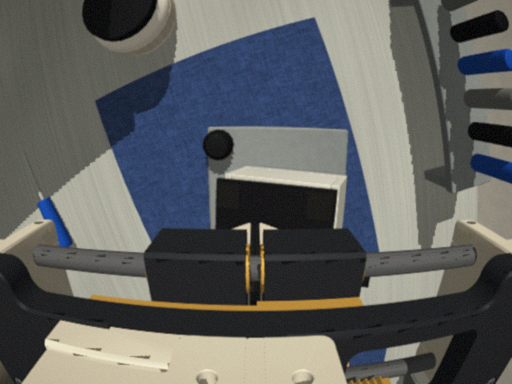

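Request:
{"method": "arm_command", "body": {
  "targets": [
    {"x": -2,"y": 0.6,"z": -1.5,"roll": 0},
    {"x": -4.1,"y": 1.3,"z": -3.5,"roll": 0},
    {"x": -4.1,"y": 1.3,"z": -5.5,"roll": 0},
    {"x": -4.1,"y": 1.3,"z": -6.8,"roll": 0},
    {"x": -4.1,"y": 1.3,"z": -6.8,"roll": 0},
    {"x": -4.1,"y": 1.3,"z": -6.8,"roll": 0}
  ]
}}

```text
time: 15.4
tool_pos: [573.3, 230.0, 129.7]
tcp_rot: [-3.139, 0.002, 1.321]
contact_force: [-0.1, 0.4, 0.8]
grip_width: 0.8
```

Run:
```python
from h import *
c,o=shot('side','s13'); print(o['time'],o['tool_pos'],o['contact_force'])
cv2.imwrite('pics/s13c.png',cv2.resize(c['img'][170:270,130:240],None,fx=6.4,fy=6,interpolation=cv2.INTER_CUBIC))
```

```text
15.4 [573.31373704 229.95178788 129.68004516] [-0.07776162  0.36022268  0.83920433]
```

View pics/s13c.png

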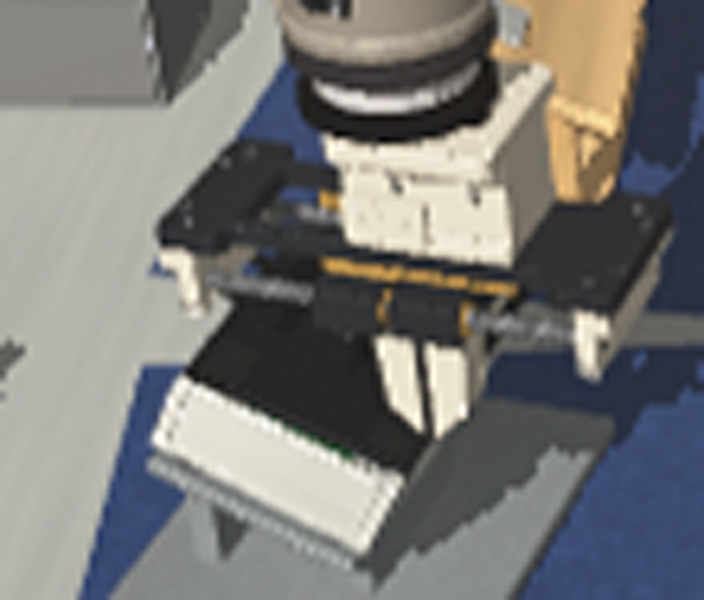

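Request:
{"method": "arm_command", "body": {
  "targets": [
    {"x": 0.6,"y": -0.15,"z": -0.7,"roll": 0},
    {"x": 0.7,"y": -0.18,"z": -0.9,"roll": 0},
    {"x": 0.7,"y": -0.18,"z": -0.9,"roll": 0}
  ]
}}

```text
time: 15.7
tool_pos: [581.4, 228.1, 121.9]
tcp_rot: [-3.142, 0.0, 1.32]
contact_force: [-0.2, -0.2, 0.1]
grip_width: 0.6
```

Request:
{"method": "arm_command", "body": {
  "targets": [
    {"x": 0.12,"y": -0.03,"z": -0.27,"roll": 0},
    {"x": 0.2,"y": -0.05,"z": -0.45,"roll": 0},
    {"x": 0.2,"y": -0.05,"z": -0.45,"roll": 0}
  ]
}}

```text
time: 15.95
tool_pos: [582.9, 227.9, 117.5]
tcp_rot: [-3.141, 0.0, 1.321]
contact_force: [-0.1, 0.0, 0.3]
grip_width: 0.2
```

Request:
{"method": "arm_command", "body": {
  "targets": [
    {"x": 0.06,"y": -0.02,"z": -0.13,"roll": 0},
    {"x": 0.12,"y": -0.03,"z": -0.27,"roll": 0},
    {"x": 0.12,"y": -0.03,"z": -0.27,"roll": 0}
  ]
}}

```text
time: 16.2
tool_pos: [584.0, 227.7, 114.9]
tcp_rot: [-3.141, 0.0, 1.321]
contact_force: [-0.2, 0.7, -0.2]
grip_width: 0.5
```

Request:
{"method": "arm_command", "body": {
  "targets": [
    {"x": 0.06,"y": -0.02,"z": -0.13,"roll": 0},
    {"x": 0.12,"y": -0.03,"z": -0.27,"roll": 0},
    {"x": 0.12,"y": -0.03,"z": -0.27,"roll": 0}
  ]
}}

```text
time: 16.45
tool_pos: [585.3, 227.4, 112.5]
tcp_rot: [3.141, -0.0, 1.321]
contact_force: [-1.1, 0.2, 3.4]
grip_width: 0.2
```

Request:
{"method": "arm_command", "body": {
  "targets": [
    {"x": 0.06,"y": -0.02,"z": -0.13,"roll": 0},
    {"x": 0.12,"y": -0.03,"z": -0.27,"roll": 0},
    {"x": 0.12,"y": -0.03,"z": -0.27,"roll": 0}
  ]
}}

```text
time: 16.7
tool_pos: [586.4, 227.0, 109.3]
tcp_rot: [-3.141, 0.0, 1.321]
contact_force: [0.6, -0.1, 0.1]
grip_width: 0.5
```

Request:
{"method": "arm_command", "body": {
  "targets": [
    {"x": 0.06,"y": -0.02,"z": -0.13,"roll": 0},
    {"x": 0.12,"y": -0.03,"z": -0.27,"roll": 0},
    {"x": 0.12,"y": -0.03,"z": -0.27,"roll": 0}
  ]
}}

```text
time: 16.95
tool_pos: [587.9, 226.7, 106.7]
tcp_rot: [3.141, 0.0, 1.321]
contact_force: [0.0, 0.6, 1.8]
grip_width: 0.6
```

Request:
{"method": "arm_command", "body": {
  "targets": [
    {"x": 0.06,"y": -0.02,"z": -0.13,"roll": 0},
    {"x": 0.12,"y": -0.03,"z": -0.27,"roll": 0},
    {"x": 0.12,"y": -0.03,"z": -0.27,"roll": 0}
  ]
}}

```text
time: 17.2
tool_pos: [588.9, 226.5, 104.6]
tcp_rot: [3.141, -0.0, 1.321]
contact_force: [-2.8, 0.7, 5.9]
grip_width: 0.8
```

Request:
{"method": "arm_command", "body": {
  "targets": [
    {"x": 0.06,"y": -0.02,"z": -0.13,"roll": 0},
    {"x": 0.12,"y": -0.03,"z": -0.27,"roll": 0},
    {"x": 0.12,"y": -0.03,"z": -0.27,"roll": 0}
  ]
}}

```text
time: 17.45
tool_pos: [589.9, 226.3, 102.5]
tcp_rot: [-3.142, -0.0, 1.321]
contact_force: [-4.4, -1.2, 8.7]
grip_width: 0.3
```

Run:
```python
from h import *
c,o=shot('side','s14'); print(o['time'],o['tool_pos'],o['contact_force'])
cv2.imwrite('pics/s14c.png',cv2.resize(c['img'][170:270,130:240],None,fx=6.4,fy=6,interpolation=cv2.INTER_CUBIC))
```

```text
17.45 [589.86372938 226.31044308 102.48630343] [-4.43325559 -1.22000144  8.72155838]
```

View pics/s14c.png

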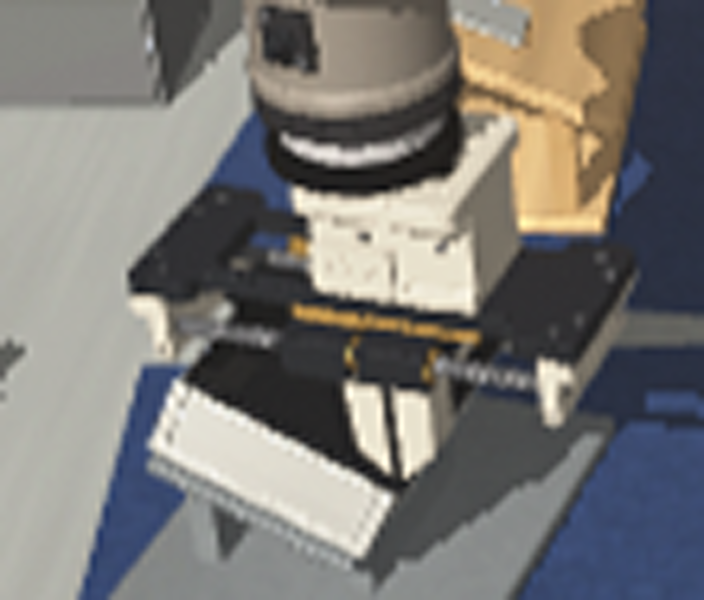

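Request:
{"method": "arm_command", "body": {
  "targets": [
    {"x": 0.06,"y": -0.02,"z": -0.13,"roll": 0},
    {"x": 0.12,"y": -0.03,"z": -0.27,"roll": 0},
    {"x": 0.12,"y": -0.03,"z": -0.27,"roll": 0}
  ]
}}

```text
time: 17.75
tool_pos: [590.8, 226.1, 100.4]
tcp_rot: [-3.141, -0.0, 1.321]
contact_force: [-7.4, -0.4, 14.2]
grip_width: 0.2
```

Request:
{"method": "arm_command", "body": {
  "targets": [
    {"x": 0.06,"y": -0.02,"z": -0.13,"roll": 0},
    {"x": 0.12,"y": -0.03,"z": -0.27,"roll": 0},
    {"x": 0.12,"y": -0.03,"z": -0.27,"roll": 0}
  ]
}}

```text
time: 18.0
tool_pos: [591.7, 225.9, 98.4]
tcp_rot: [-3.141, -0.0, 1.321]
contact_force: [-9.9, 0.1, 18.3]
grip_width: 0.6
```

Request:
{"method": "arm_command", "body": {
  "targets": [
    {"x": -0.4,"y": 0.1,"z": 1,"roll": 0},
    {"x": -0.9,"y": 0.2,"z": 2,"roll": 0},
    {"x": -1.5,"y": 0.3,"z": 4,"roll": 0},
    {"x": -1.5,"y": 0.3,"z": 8,"roll": 0},
    {"x": -1,"y": -1,"z": 11,"roll": 0},
    {"x": 0,"y": -4,"z": 13,"roll": 0},
    {"x": 1,"y": -8,"z": 13.5,"roll": 0},
    {"x": 2,"y": -11.5,"z": 13.5,"roll": 0}
  ]
}}

```text
time: 18.67
tool_pos: [613.5, 109.5, 234.1]
tcp_rot: [3.136, -0.001, 1.322]
contact_force: [1.3, -0.1, -0.4]
grip_width: 0.6
```

Request:
{"method": "arm_command", "body": {
  "targets": [
    {"x": 0,"y": -2,"z": 0,"roll": 0},
    {"x": 0,"y": -4,"z": 0,"roll": 0},
    {"x": 0,"y": -4,"z": 0,"roll": 0}
  ]
}}

```text
time: 18.92
tool_pos: [612.6, 66.7, 231.1]
tcp_rot: [3.141, 0.002, 1.317]
contact_force: [0.5, -1.3, -0.7]
grip_width: 0.2
```

Run:
```python
from h import *
c,o=shot('side','s15'); print(o['time'],o['tool_pos'],o['contact_force'])
cv2.imwrite('pics/s15c.png',cv2.resize(c['img'][170:270,130:240],None,fx=6.4,fy=6,interpolation=cv2.INTER_CUBIC))
c,o=shot('wrist','w15')
cv2.imwrite('pics/w15c.png',cv2.resize(c['img'][70:230,160:360],None,fx=4,fy=3.75,interpolation=cv2.INTER_CUBIC))
```

```text
18.9167 [612.5988624   66.70229216 231.13764941] [ 0.45313487 -1.32667346 -0.71148726]
```

View pics/s15c.png

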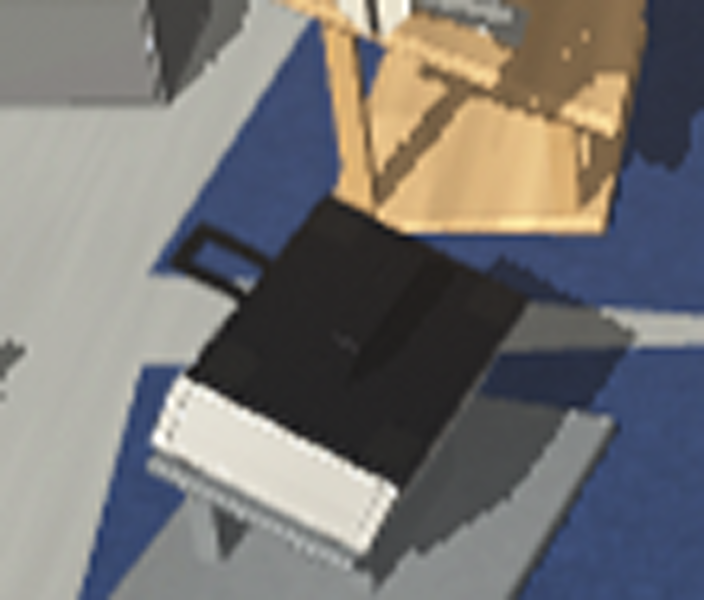

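View pics/w15c.png

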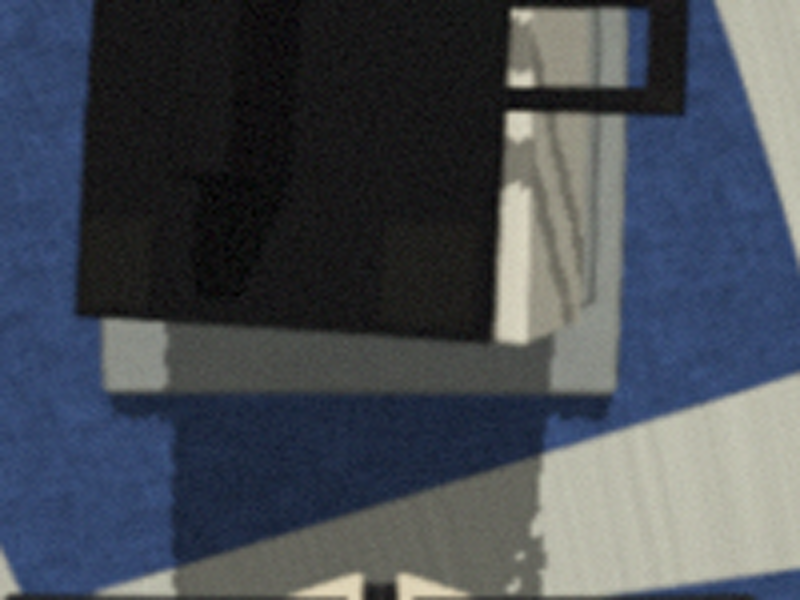

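Request:
{"method": "arm_command", "body": {
  "targets": [
    {"x": 0.2,"y": 3,"z": -1,"roll": 0},
    {"x": 0.4,"y": 4.4,"z": -3,"roll": 0},
    {"x": 0.4,"y": 4.4,"z": -5,"roll": 0},
    {"x": 0.4,"y": 4.4,"z": -7.1,"roll": 0},
    {"x": 0.4,"y": 4.4,"z": -7.1,"roll": 0},
    {"x": 0.4,"y": 4.4,"z": -7.1,"roll": 0}
  ]
}}

```text
time: 19.52
tool_pos: [615.7, 115.8, 159.5]
tcp_rot: [-3.139, 0.001, 1.322]
contact_force: [-0.3, -0.3, 1.2]
grip_width: 0.4
```

Request:
{"method": "arm_command", "body": {
  "targets": [
    {"x": 0.2,"y": -0.05,"z": -0.45,"roll": 0},
    {"x": 0.3,"y": -0.08,"z": -0.7,"roll": 0},
    {"x": 0.3,"y": -0.08,"z": -0.7,"roll": 0}
  ]
}}

```text
time: 19.77
tool_pos: [620.0, 113.8, 153.8]
tcp_rot: [3.14, -0.0, 1.321]
contact_force: [0.2, -0.0, 0.2]
grip_width: 0.1
```

Request:
{"method": "arm_command", "body": {
  "targets": [
    {"x": 0.06,"y": -0.02,"z": -0.13,"roll": 0},
    {"x": 0.12,"y": -0.03,"z": -0.27,"roll": 0},
    {"x": 0.12,"y": -0.03,"z": -0.27,"roll": 0}
  ]
}}

```text
time: 20.02
tool_pos: [620.8, 113.3, 150.6]
tcp_rot: [3.141, -0.0, 1.321]
contact_force: [-0.3, -0.4, -1.4]
grip_width: 0.4
```

Request:
{"method": "arm_command", "body": {
  "targets": [
    {"x": 0.06,"y": -0.02,"z": -0.13,"roll": 0},
    {"x": 0.12,"y": -0.03,"z": -0.27,"roll": 0},
    {"x": 0.12,"y": -0.03,"z": -0.27,"roll": 0}
  ]
}}

```text
time: 20.27
tool_pos: [622.0, 113.1, 147.7]
tcp_rot: [3.141, 0.0, 1.321]
contact_force: [-0.6, 0.6, 1.4]
grip_width: 0.4
```

Request:
{"method": "arm_command", "body": {
  "targets": [
    {"x": 0.06,"y": -0.02,"z": -0.13,"roll": 0},
    {"x": 0.12,"y": -0.03,"z": -0.27,"roll": 0},
    {"x": 0.12,"y": -0.03,"z": -0.27,"roll": 0}
  ]
}}

```text
time: 20.52
tool_pos: [623.3, 113.3, 145.5]
tcp_rot: [3.141, -0.001, 1.321]
contact_force: [-0.7, 2.7, 4.7]
grip_width: 0.3
```

Request:
{"method": "arm_command", "body": {
  "targets": [
    {"x": 0.06,"y": -0.02,"z": -0.13,"roll": 0},
    {"x": 0.12,"y": -0.03,"z": -0.27,"roll": 0},
    {"x": 0.12,"y": -0.03,"z": -0.27,"roll": 0}
  ]
}}

```text
time: 20.77
tool_pos: [624.6, 113.7, 143.2]
tcp_rot: [3.141, -0.002, 1.321]
contact_force: [-2.2, 4.0, 7.2]
grip_width: 0.7
```

Request:
{"method": "arm_command", "body": {
  "targets": [
    {"x": 0.06,"y": -0.02,"z": -0.13,"roll": 0},
    {"x": 0.12,"y": -0.03,"z": -0.27,"roll": 0},
    {"x": 0.12,"y": -0.03,"z": -0.27,"roll": 0}
  ]
}}

```text
time: 21.02
tool_pos: [625.7, 113.7, 141.0]
tcp_rot: [3.141, -0.002, 1.321]
contact_force: [-3.3, 5.0, 10.0]
grip_width: -0.0
```

Request:
{"method": "arm_command", "body": {
  "targets": [
    {"x": 0.06,"y": -0.02,"z": -0.13,"roll": 0},
    {"x": 0.12,"y": -0.03,"z": -0.27,"roll": 0},
    {"x": 0.12,"y": -0.03,"z": -0.27,"roll": 0}
  ]
}}

```text
time: 21.27
tool_pos: [626.8, 113.0, 138.4]
tcp_rot: [3.141, -0.002, 1.321]
contact_force: [-3.2, 3.5, 8.3]
grip_width: 0.5
```

Request:
{"method": "arm_command", "body": {
  "targets": [
    {"x": 0.06,"y": -0.02,"z": -0.13,"roll": 0},
    {"x": 0.12,"y": -0.03,"z": -0.27,"roll": 0},
    {"x": 0.12,"y": -0.03,"z": -0.27,"roll": 0}
  ]
}}

```text
time: 21.52
tool_pos: [628.0, 112.0, 135.3]
tcp_rot: [3.141, -0.001, 1.321]
contact_force: [-3.1, 1.1, 7.5]
grip_width: 0.4
```

Run:
```python
from h import *
c,o=shot('side','s16'); print(o['time'],o['tool_pos'],o['contact_force'])
cv2.imwrite('pics/s16c.png',cv2.resize(c['img'][170:270,130:240],None,fx=6.4,fy=6,interpolation=cv2.INTER_CUBIC))
```

```text
21.5167 [628.01258471 112.03741163 135.27770313] [-3.11542228  1.13514951  7.49097917]
```

View pics/s16c.png

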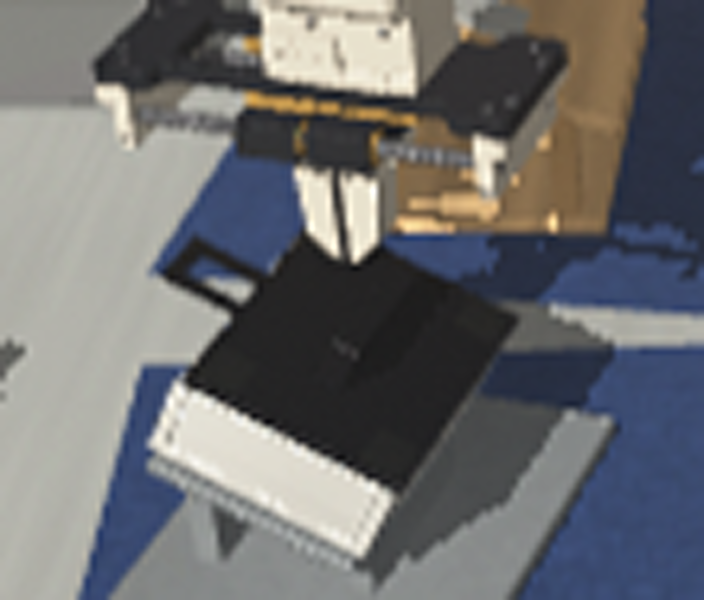

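Request:
{"method": "arm_command", "body": {
  "targets": [
    {"x": 0.06,"y": -0.02,"z": -0.13,"roll": 0},
    {"x": 0.12,"y": -0.03,"z": -0.27,"roll": 0},
    {"x": 0.12,"y": -0.03,"z": -0.27,"roll": 0}
  ]
}}

```text
time: 21.82
tool_pos: [629.2, 111.6, 132.7]
tcp_rot: [3.141, -0.0, 1.321]
contact_force: [-3.6, 1.3, 10.2]
grip_width: 0.3
```

Request:
{"method": "arm_command", "body": {
  "targets": [
    {"x": 0.06,"y": -0.02,"z": -0.13,"roll": 0},
    {"x": 0.12,"y": -0.03,"z": -0.27,"roll": 0},
    {"x": 0.12,"y": -0.03,"z": -0.27,"roll": 0}
  ]
}}

```text
time: 22.07
tool_pos: [630.1, 111.4, 130.7]
tcp_rot: [3.141, -0.0, 1.321]
contact_force: [-5.7, 1.2, 14.7]
grip_width: 0.0
```

Run:
```python
from h import *
c,o=shot('side','s17'); print(o['time'],o['tool_pos'],o['contact_force'])
cv2.imwrite('pics/s17c.png',cv2.resize(c['img'][170:270,130:240],None,fx=6.4,fy=6,interpolation=cv2.INTER_CUBIC))
```

```text
22.0667 [630.14244934 111.37314725 130.70555693] [-5.73858041  1.20063216 14.71299953]
```

View pics/s17c.png

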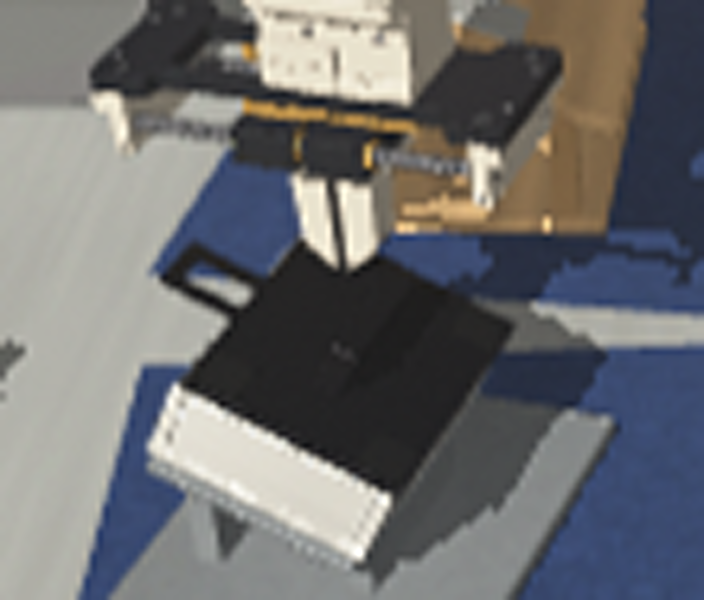

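Request:
{"method": "arm_command", "body": {
  "targets": [
    {"x": -0.4,"y": 0.1,"z": 0.9,"roll": 0},
    {"x": -0.9,"y": 0.2,"z": 2,"roll": 0},
    {"x": -1.6,"y": 0.4,"z": 4,"roll": 0},
    {"x": -4.5,"y": 1.2,"z": 4,"roll": 0},
    {"x": -7.6,"y": 2,"z": 2.5,"roll": 0},
    {"x": -7.6,"y": 2,"z": -0.5,"roll": 0},
    {"x": -7.6,"y": 2,"z": -0.5,"roll": 0},
    {"x": -7.6,"y": 2,"z": -0.5,"roll": 0}
  ]
}}

```text
time: 22.78
tool_pos: [553.7, 131.0, 123.6]
tcp_rot: [-3.14, 0.001, 1.321]
contact_force: [0.6, 0.0, 0.8]
grip_width: 0.4
```

Request:
{"method": "arm_command", "body": {
  "targets": [
    {"x": 0.2,"y": -0.05,"z": -0.45,"roll": 0},
    {"x": 0.4,"y": -0.1,"z": -0.9,"roll": 0},
    {"x": 0.4,"y": -0.1,"z": -0.9,"roll": 0}
  ]
}}

```text
time: 23.03
tool_pos: [559.4, 129.7, 114.8]
tcp_rot: [3.141, -0.0, 1.32]
contact_force: [0.1, -0.2, 0.4]
grip_width: 0.3
```

Run:
```python
from h import *
c,o=shot('side','s18'); print(o['time'],o['tool_pos'],o['contact_force'])
cv2.imwrite('pics/s18c.png',cv2.resize(c['img'][170:270,130:240],None,fx=6.4,fy=6,interpolation=cv2.INTER_CUBIC))
```

```text
23.0333 [559.3872663  129.69007319 114.84892507] [ 0.06834229 -0.17411711  0.42437154]
```

View pics/s18c.png

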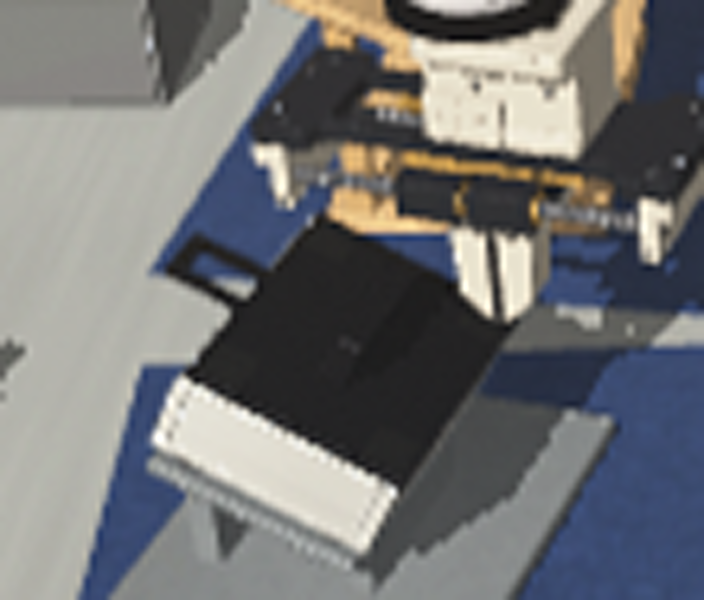

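Request:
{"method": "arm_command", "body": {
  "targets": [
    {"x": 0.12,"y": -0.03,"z": -0.27,"roll": 0},
    {"x": 0.2,"y": -0.05,"z": -0.45,"roll": 0},
    {"x": 0.2,"y": -0.05,"z": -0.45,"roll": 0}
  ]
}}

```text
time: 23.33
tool_pos: [560.4, 129.4, 110.1]
tcp_rot: [-3.141, 0.0, 1.321]
contact_force: [-0.0, 0.1, -0.8]
grip_width: 0.6
```

Request:
{"method": "arm_command", "body": {
  "targets": [
    {"x": 0.06,"y": -0.02,"z": -0.13,"roll": 0},
    {"x": 0.12,"y": -0.03,"z": -0.27,"roll": 0},
    {"x": 0.12,"y": -0.03,"z": -0.27,"roll": 0}
  ]
}}

```text
time: 23.58
tool_pos: [561.5, 129.3, 107.5]
tcp_rot: [-3.141, 0.0, 1.321]
contact_force: [0.3, -0.0, -0.5]
grip_width: 0.4
```

Request:
{"method": "arm_command", "body": {
  "targets": [
    {"x": 0.06,"y": -0.02,"z": -0.13,"roll": 0},
    {"x": 0.12,"y": -0.03,"z": -0.27,"roll": 0},
    {"x": 0.12,"y": -0.03,"z": -0.27,"roll": 0}
  ]
}}

```text
time: 23.83
tool_pos: [562.8, 129.0, 105.0]
tcp_rot: [3.141, -0.0, 1.321]
contact_force: [-0.6, 0.6, 2.4]
grip_width: 0.4
```

Request:
{"method": "arm_command", "body": {
  "targets": [
    {"x": 0.06,"y": -0.02,"z": -0.13,"roll": 0},
    {"x": 0.12,"y": -0.03,"z": -0.27,"roll": 0},
    {"x": 0.12,"y": -0.03,"z": -0.27,"roll": 0}
  ]
}}

```text
time: 24.08
tool_pos: [563.9, 128.7, 102.7]
tcp_rot: [3.141, -0.0, 1.321]
contact_force: [-3.3, -0.0, 6.9]
grip_width: 0.4
```

Request:
{"method": "arm_command", "body": {
  "targets": [
    {"x": 0.06,"y": -0.02,"z": -0.13,"roll": 0},
    {"x": 0.12,"y": -0.03,"z": -0.27,"roll": 0},
    {"x": 0.12,"y": -0.03,"z": -0.27,"roll": 0}
  ]
}}

```text
time: 24.33
tool_pos: [564.9, 128.5, 100.6]
tcp_rot: [3.142, -0.0, 1.321]
contact_force: [-5.3, 0.0, 10.5]
grip_width: 0.8
```

Request:
{"method": "arm_command", "body": {
  "targets": [
    {"x": 0.06,"y": -0.02,"z": -0.13,"roll": 0},
    {"x": 0.12,"y": -0.03,"z": -0.27,"roll": 0},
    {"x": 0.12,"y": -0.03,"z": -0.27,"roll": 0}
  ]
}}

```text
time: 24.58
tool_pos: [565.8, 128.3, 98.5]
tcp_rot: [-3.141, -0.0, 1.321]
contact_force: [-8.2, 0.4, 15.8]
grip_width: 0.6
```

Request:
{"method": "arm_command", "body": {
  "targets": [
    {"x": 0.06,"y": -0.02,"z": -0.13,"roll": 0},
    {"x": 0.12,"y": -0.03,"z": -0.27,"roll": 0},
    {"x": 0.12,"y": -0.03,"z": -0.27,"roll": 0}
  ]
}}

```text
time: 24.83
tool_pos: [566.7, 128.0, 96.4]
tcp_rot: [-3.141, -0.0, 1.321]
contact_force: [-9.5, -0.3, 21.9]
grip_width: 0.5
```

Request:
{"method": "arm_command", "body": {
  "targets": [
    {"x": -0.4,"y": 0.1,"z": 0.9,"roll": 0},
    {"x": -0.9,"y": 0.2,"z": 2,"roll": 0},
    {"x": -1.2,"y": 0.3,"z": 5,"roll": 0},
    {"x": -1.2,"y": 0.3,"z": 9,"roll": 0},
    {"x": -1,"y": 0.3,"z": 13,"roll": 0.1},
    {"x": 1.5,"y": 1,"z": 15.5,"roll": 0.22},
    {"x": 4.5,"y": 1.7,"z": 17,"roll": 0.34},
    {"x": 7.5,"y": 2.3,"z": 17.5,"roll": 0.46}
  ]
}}

```text
time: 25.5
tool_pos: [644.1, 151.4, 274.2]
tcp_rot: [3.134, 0.001, 1.787]
contact_force: [0.8, 1.0, 0.2]
grip_width: 0.5
```

Request:
{"method": "arm_command", "body": {
  "targets": [
    {"x": 2.6,"y": 0.5,"z": 0,"roll": 0.12},
    {"x": 2.6,"y": 0.5,"z": 0,"roll": 0.24},
    {"x": 2.6,"y": 0.5,"z": 0,"roll": 0.36},
    {"x": 2.6,"y": 0.5,"z": 0,"roll": 0.48},
    {"x": 2.6,"y": 0.5,"z": 0,"roll": 0.6},
    {"x": 2.6,"y": 0.5,"z": 0,"roll": 0.72},
    {"x": 2.6,"y": 0.5,"z": 0,"roll": 0.84},
    {"x": 2.6,"y": 0.5,"z": 0,"roll": 0.96}
  ]
}}

```text
time: 26.17
tool_pos: [668.4, 155.8, 269.0]
tcp_rot: [-3.141, -0.0, 2.747]
contact_force: [-0.2, 0.6, -0.3]
grip_width: 0.1
```

Request:
{"method": "arm_command", "body": {
  "targets": [
    {"x": 0,"y": 0,"z": 0,"roll": 0.12},
    {"x": 0,"y": 0,"z": 0,"roll": 0.151},
    {"x": 0,"y": 0,"z": 0,"roll": 0.151},
    {"x": 0,"y": 0,"z": 0,"roll": 0.151}
  ]
}}

```text
time: 26.5
tool_pos: [668.4, 155.8, 269.1]
tcp_rot: [-3.142, -0.0, 2.89]
contact_force: [0.1, 0.3, 0.0]
grip_width: 0.1
```

Run:
```python
from h import *
c,o=shot('wrist','w20'); print(o['time'],o['tool_pos'],o['tcp_rot'],o['contact_force'],o['dq'])
cv2.imwrite('pics/w20c.png',cv2.resize(c['img'][60:220,160:360],None,fx=4,fy=3.75,interpolation=cv2.INTER_CUBIC))
c,o=shot('side','s20')
cv2.imwrite('pics/s20c.png',cv2.resize(c['img'][170:270,130:240],None,fx=6.4,fy=6,interpolation=cv2.INTER_CUBIC))
```

```text
26.5 [668.39300663 155.79025459 269.12267568] [-3.14156867e+00 -2.28871389e-04  2.89031045e+00] [0.12350389 0.32558205 0.03719206] [ 0.00110973  0.00052612 -0.0016967  -0.00157524 -0.00085314  0.00451895]
```

View pics/w20c.png

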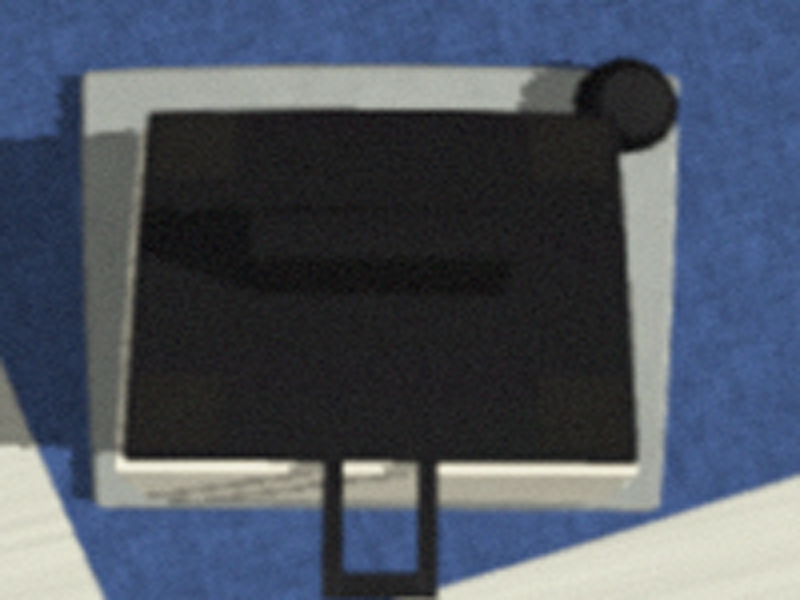

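View pics/s20c.png

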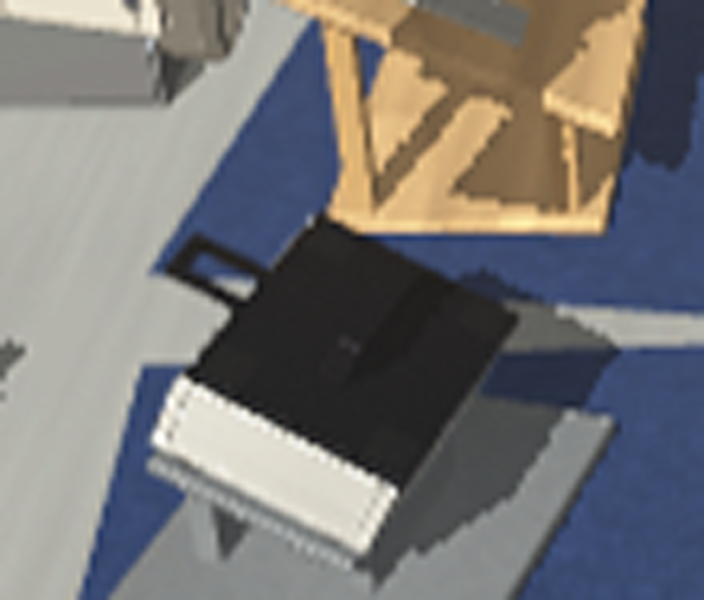

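Run:
```python
from fc import *
fc('w20',[[637,460],[126,458],[149,112],[614,114]])
fc('w20',[[637,460],[126,458],[149,112],[614,114],[436,596],[324,597]])
# rim corners in w20: +x+y (640,473), +x-y (117,472)
w,o=ld('w20')
print((proj(w,b+np.array([[52,66,0],[52,-66,0],[-52,-66,0]])@Rb.T,o)-[160,60]+.5)*[4,3.75])
P=lambda q:(proj(w,b+np.array(q)@Rb.T,o)-[160,60]+.5)*[4,3.75]
for z in (0,1,3): print('pred cover',z,P([[52,64,5+z],[52,-64,5+z],[-52,-64,5+z],[-52,64,5+z]]).round(0).tolist())
```

```text
pos in box [-3.26  0.63 -0.79] rotvec deg [-0.37  0.44  0.21] res [-0.04 -0.1  -0.03  0.09  0.02 -0.03  0.06  0.05]
corner z UL UR LR LL [np.float64(-1.5), np.float64(-0.8), np.float64(-0.1), np.float64(-0.8)]
pos in box [-3.21  0.52 -1.07] rotvec deg [-0.    1.04  0.1 ] res [-0.36  0.19 -0.02  0.3   0.01  0.02  0.15 -0.06  1.   -0.04 -0.78 -0.4 ]
corner z UL UR LR LL [np.float64(-1.9), np.float64(-1.9), np.float64(-0.3), np.float64(-0.3)]
[[639.4  475.23]
 [118.37 472.82]
 [143.22 129.43]]
pred cover 0 [[636.0, 472.0], [122.0, 469.0], [147.0, 121.0], [614.0, 123.0]]
pred cover 1 [[637.0, 471.0], [121.0, 468.0], [146.0, 120.0], [615.0, 122.0]]
pred cover 3 [[638.0, 469.0], [119.0, 467.0], [145.0, 116.0], [616.0, 119.0]]
```

Run:
```python
from h import *
np.set_printoptions(precision=1,suppress=True)
c,o=ld('s20'); Rb=pose_R(-.255,np.radians(25)); b=np.array([621.5,167.8,120])
for h in (0,3): print(h,((proj(c,b+(np.array([[52,64,5],[-52,64,5],[-52,-64,5],[52,-64,5]])+[-2,0,h])@Rb.T)-[130,170]+.5)*[6.4,6]).round(0).tolist())
im=c['img']; cv2.imwrite('pics/s20d.png',cv2.convertScaleAbs(cv2.resize(im[195:262,145:225],None,fx=9,fy=9,interpolation=cv2.INTER_CUBIC),alpha=1.3,beta=20))
```

```text
0 [[181.0, 373.0], [402.0, 487.0], [518.0, 316.0], [314.0, 211.0]]
3 [[183.0, 368.0], [404.0, 483.0], [520.0, 312.0], [316.0, 207.0]]
```

View pics/s20d.png

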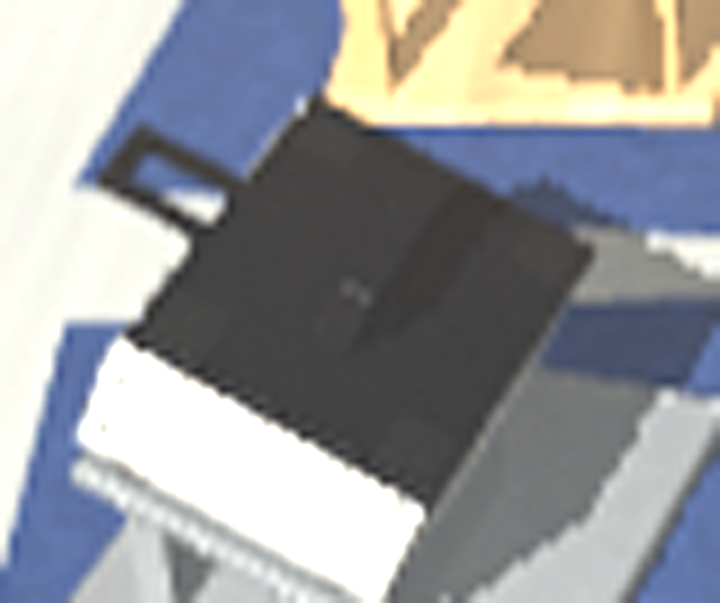

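Run:
```python
from plant import bot
print(bot.close_job()); o=bot.get_obs(); print(o['time'],o['contact_force'])
```

```text
the job is handed in; nothing more can be done
None
the job is handed in; nothing more can be done
```

I lifted the cover off its peg, laid it over the box and pressed the four corners in turn. By every check I could make it sits flush on the box, though I could not read the clip joints directly. I handed the job in at about 26.6 s, and it reports no verdict.

**Grasp:** The move rows allow no tilt, so I pinched the rib along its 64 mm length instead of across x. I drew the cover off along its own normal and lowered it until it rested on the clip noses, level.

**Pressing:** I pressed upper-left, lower-left, upper-right, then lower-right with closed fingers, in steps of about 3 mm. The highest force was about 24 N, which by the given spring rate is about 9.5 mm of sink, against the 13 mm limit.

**Last checks:**
- **Wrist view:** all four corners came out within about 2 mm of the rim plane (readings −0.1 to −1.9 mm). That view reads about 2 mm low, so the true value is near +1 mm, matching the clips' 1 mm play.
- **Side view:** the corners match the predicted flush pose to within about 1–2 px, and no gap is visible.
- **Centring:** the offset reads about −3 mm down the slope and 0.5 mm across, against a 5 mm limit. This is a little more than the 2 mm play, so it probably includes about 1 mm of measuring error.
- **Clear of the scene:** the wrist force was near zero, with the fingers about 130 mm above the cover.

**Not fully confirmed:**
- **Clips:** their state is inferred from heights and from force against travel.
- **Lower-right:** it gave no force drop of its own. It was already at home height when touched, so it probably went in during the upper-right press.
- **Lower-left:** in the wrist view this corner lies against the black air cap, so its reading there is less certain.

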